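# Strip a fishing reel's drive stack onto shaped pads

## Robot

A 7-joint arm with a two-finger parallel gripper is mounted at the origin on the work surface. World frame = base frame: x ahead of the robot, y to its left, z up, the work surface at z = 0. Lengths are in m, angles in rad, forces in N, time in s.
With the tool pointing down it reaches from about 0.425 to 0.875 m from the base axis. Payload 9.9 kg.
Tool frame: the origin (TCP) lies between the finger pads; the fingertips stand 14 mm ahead of it and the grasp point (between the pads) lies 5 mm behind it; z points along the fingers, y is the line along which they close (so a half turn about z gives the same grasp; the last joint's range is limited). The gripper opens to 85 mm and grips with 20 to 120 N. Pads are 22 mm wide; open, the fingers measure 114 mm over their backs; the gripper's body (76 mm by 85 mm) begins 54 mm behind the grasp point. The pads swing forward as they close: fully open they stand 13 mm farther back than shut.
Start: joints at [1.137, 0.576, 0.025, 1.437, -0.015, 1.129, -0.057], TCP at [0.231, -0.634, 0.208] pointing down, gripper open.
Joint ranges: [-2.76, 2.76], [-0.34, 2.15], [-1.52, 1.57], [0.19, 2.46], [-1.09, 4.23], [0.17, 1.99], [-2.82, 2.82]. Speed limits (rad/s): [2.22, 2.22, 3.01, 3.01, 3.14, 3.14, 3.14].

## Interface

Orientations are given as a rotation vector (axis times angle).
In Python, from workcell import readout, snapshot, camera_model, job gives the robot as it stands.
- The arm moves only by the tool apply_moves, never from a script. Its argument "steps" is text: rows parted by semicolons, each of 7 numbers parted by spaces: the shift along the tool's x, y, z each as a share of 300 mm, from -1 to 1, then the turn, a rotation vector about the tool's x, y, z each as a share of pi/2 rad, from -1 to 1, then the opening, from 0 (shut) to 1 (fully open). A call has 1 to 12 rows; each row shifts and turns the commanded pose from where the row before left it, along the tool's axes as they then stand; what a row does not reach is not made up. A row lasts 1/12 s, in which the tool goes at most 41.7 mm and 7.16 degrees, less where a joint would pass 70% of its speed; a pose out of reach is approached as far as the arm can. A call with a number of a shift or a turn outside -1 to 1 is refused whole. A call with a gripper value outside its range is refused whole. The fingers move at their own pace and stop on an object; "force" is the grip in N (left out, the last holds). Time passes only in rows, so rows that do not move let the fingers close. It gives the time, the measured TCP pose, the force, the opening and the grip force at its end, in the units of the state.
- readout.state(): the state, without advancing time (a new reading comes with each control period).
- snapshot(name): name is "side" or "top" or "wrist"; returns the picture (420x560x3 uint8, blue, green, red); there is no depth.
- camera_model(name): a dict with "camera_matrix" (3x3 intrinsics, pixels), "rvec" (rotation vector, rad) and "tvec" (3), from world to camera coordinates, as OpenCV has them. Camera axes: x right, y down, z forward; pixel columns grow to the right and rows downward; lengths in m; the calibration is good to about 2 mm. A picture is of the moment at which its call begins: read the wrist's pose just before it. camera_model takes no time and is no camera call; for the wrist camera it gives the pose at the moment of the call.
- job.hand_in(): hands the job in; it is judged then, once.
The state is a dict: "time_s": time; "joints": joint angles; "joint_vel": joint speeds; "effort": joint torques, N m; "ee_pos": TCP position; "tool_rot": TCP orientation; "contact_force": force on the tool from outside, world axes, zero at the start; "torque": the same for the moment, N m; "opening": finger opening in m; "gripper_force": force on a finger pad.
Only numpy, scipy, OpenCV 4.12 (cv2) and the standard library are available. Lean on these libraries where they do the work, as an engineer would, in place of code of your own. Each camera call takes 0.05 s, during which the arm holds its last target. There are 200 camera calls.

## Task

Strip the reel's drive stack: take the parts off the upright shaft one at a time from the top - hex nut, crank arm, eared washer, gear - and set each one down flat, not dropped, in the middle of the cork pad that is cut to its own outline, the crank arm lying along its long pad. Leave the line spool and the handle grip standing where they are.

Things in the scene. Friction and masses are not known exactly. Their poses are not given: they have to be found in the camera images.
- nut: Hex nut of plain steel, 24 mm across flats (27.7 mm across corners), 13 mm high, about 35 g; topmost part of the stack, underside at z = 53 mm, resting on the crank arm. The fixed upright shaft is 8 mm in diameter, its top at z = 70 mm. Bore 14 mm, loose on the fixed shaft. Origin at the centre of its underside, z up, x pointing through the middle of a flat (flats every 60 degrees).
- crank: Bare aluminium crank arm without its knobs: flat bar 110 mm long, 20 mm wide, 9 mm thick, with a boss 34 mm square, as thick, at its middle; about 70 g, balanced; second from the top, underside at z = 44 mm, on the washer. Bore 14 mm, loose on the fixed shaft. Origin at the centre of its underside, x along the bar, y across it, z up. Take it across the boss (34 mm along y).
- washer: Eared washer of dark steel: disc 38 mm in diameter with six square ears 10 mm wide, 48 mm over the ear tips, 8 mm thick, about 50 g; third from the top, underside at z = 36 mm, resting on the gear. Bore 14 mm, loose on the fixed shaft. Origin at the centre of its underside, z up, x through the middle of an ear (ears every 60 degrees).
- gear: Brass gear, a fine-toothed round disc 60 mm in diameter (teeth stand out 0.8 mm more), 12 mm thick, about 120 g; the bottom part, underside at z = 24 mm. Bore 14 mm, loose on the fixed shaft. It rests on a 40 mm wide pedestal on the fixed black side plate (108 mm wide, top at z = 10 mm), so its rim overhangs freely. Origin at the centre of its underside, z up.
- pad_nut: The nut's pad: the small plain hexagon, 38 mm across flats. Fixed cork pad, 4 mm thick, lying on the work surface; origin at the centre of its underside, z up, so a part lying on it has its own origin at z = 4 mm.
- pad_crank: The crank arm's pad: the long bar, 124 x 32 mm with a 48 mm square at its middle. Fixed cork pad, 4 mm thick, lying on the work surface; origin at the centre of its underside, z up, so a part lying on it has its own origin at z = 4 mm. x along its length; the crank arm may lie either way round on it.
- pad_washer: The eared washer's pad: a 50 mm disc with six ears, 62 mm over the ears. Fixed cork pad, 4 mm thick, lying on the work surface; origin at the centre of its underside, z up, so a part lying on it has its own origin at z = 4 mm. Any yaw of the washer will do.
- pad_gear: The gear's pad: the plain round disc, 76 mm in diameter. Fixed cork pad, 4 mm thick, lying on the work surface; origin at the centre of its underside, z up, so a part lying on it has its own origin at z = 4 mm.
- spool: Bystander: loose line spool standing on end, black flanges 52 mm in diameter, 40 mm high, wound with sea-green line. Origin at the centre of its underside. Not to be moved.
- grip: Bystander: loose black rubber handle grip standing up, 38 mm at its widest, 42 mm high, waisted towards its top. Origin at the centre of its underside. Not to be moved.
Mind the look-alikes: they are no part of the job. Of the things like the crank, leave any that is purple or yellow; of the rest the smaller one is meant.

How it is judged:
On the way, in this order (a step that is already met when the one before it is completed fails the run):
1. the hex nut lies on its own pad, let go (horizontal distance between nut and pad_nut below 0.012 m and z of nut in the frame of pad_nut below 0.008 m and angle between nut's own z axis and vertical below 0.12 rad and linear speed of nut below 0.02 m/s and contact force between the fingers and nut below 0.05 N), for 0.2 s.
2. the crank arm lies on its own pad, let go (horizontal distance between crank and pad_crank below 0.012 m and z of crank in the frame of pad_crank below 0.008 m and angle between crank's own z axis and vertical below 0.12 rad and linear speed of crank below 0.02 m/s and contact force between the fingers and crank below 0.05 N and angle between the x axis of crank and the x axis of pad_crank, either way round below 0.3 rad), for 0.2 s.
3. the eared washer lies on its own pad, let go (horizontal distance between washer and pad_washer below 0.012 m and z of washer in the frame of pad_washer below 0.008 m and angle between washer's own z axis and vertical below 0.12 rad and linear speed of washer below 0.02 m/s and contact force between the fingers and washer below 0.05 N), for 0.2 s.
4. the gear lies on its own pad, let go (horizontal distance between gear and pad_gear below 0.012 m and z of gear in the frame of pad_gear below 0.008 m and angle between gear's own z axis and vertical below 0.12 rad and linear speed of gear below 0.02 m/s and contact force between the fingers and gear below 0.05 N), for 0.2 s.
At the end, for the whole second after the job is handed in: Each of the four parts lies flat (within 0.12 rad) on its own pad, its centre within 12 mm of the pad's centre and its underside less than 8 mm above the pad's underside, the crank arm within 0.3 rad of its pad's length (either way round), all let go and at rest (all of step 1 and all of step 2 and all of step 3 and all of step 4); the robot touches nothing.
It fails at once if the line spool is pushed more than 20 mm or knocked over (distance of spool from where it was at the start of the episode above 0.02 m or angle between spool's own z axis and vertical above 0.4 rad).
It fails at once if the handle grip is pushed more than 20 mm or knocked over (distance of grip from where it was at the start of the episode above 0.02 m or angle between grip's own z axis and vertical above 0.4 rad).
It fails at once if a part is dropped: out of the fingers while its underside is more than 70 mm above the work surface ((height (world z) of nut above 0.07 m and contact force between the fingers and nut below 0.01 N) or (height (world z) of crank above 0.07 m and contact force between the fingers and crank below 0.01 N) or (height (world z) of washer above 0.07 m and contact force between the fingers and washer below 0.01 N) or (height (world z) of gear above 0.07 m and contact force between the fingers and gear below 0.01 N)).
It also fails if it takes over 102 s, if anything falls off the work surface, if the arm or the gripper's body presses on something with over 40 N, if the wrist force passes 120 N, or if a joint passes its speed limit or range.

## Working session

There is one attempt and no reset: what is moved stays moved. The work goes in short steps, Python scripts to look and compute and a tool call to move; the robot and the scene stay as the last step left them, time stands still between calls to the robot, and variables do not carry over. Pictures are saved under pics/ and viewed, at most 14 in all, crops included, and the job is handed in when it is done.

Besides the shell and the picture viewer there is one more tool, called after "Call:" in YAML: its name, and indented under it one key for each argument. apply_moves: Moves the arm, as the interface text tells. Its arguments: {"type":"object","properties":{"steps":{"type":"string"},"force":{"type":"number"}},"required":["steps"]}

```bash
mkdir -p pics; ls; python3 - <<'E'
from workcell import readout, snapshot, camera_model
import cv2,numpy as np
s=readout.state();print(s)
for n in ("top","side"):
    cv2.imwrite(f"pics/{n}0.png",snapshot(n)); m=camera_model(n); R=cv2.Rodrigues(np.array(m["rvec"]))[0]; print(n,m["camera_matrix"],(-R.T@np.array(m["tvec"]).ravel()),R)
E
```

```text
pics
{'time_s': 0.0, 'joints': array([ 1.1371667 ,  0.57655294,  0.02486189,  1.43791895, -0.01504387,
        1.12900743, -0.056454  ]), 'joint_vel': array([ 0.00104926,  0.00016478,  0.00052196, -0.00137407,  0.00042233,
       -0.00255685,  0.00159164]), 'effort': array([ 4.00307363e-05, -7.65776181e+01,  2.25083761e+00, -2.85974193e+01,
        1.54550787e-02,  1.26700656e-02, -6.98142003e-06]), 'ee_pos': array([ 0.23118234, -0.63364017,  0.20672523]), 'tool_rot': array([-3.09200421e+00, -5.46495064e-01,  5.57319104e-04]), 'contact_force': array([ 0.02212401, -0.46468557, -0.02360284]), 'torque': array([-0.00777558,  0.01878032,  0.00862486]), 'gripper_force': 0.0, 'opening': 0.08531056619477956}
top [[475.88188005   0.         273.97862938]
 [  0.         475.88188005 210.08623459]
 [  0.           0.           1.        ]] [ 0.2984777  -0.01973555  1.28412556] [[-0.00169273 -0.9999851   0.00518982]
 [-0.99178277  0.00101491 -0.12792931]
 [ 0.12792214 -0.00536372 -0.99176971]]
side [[387.76298211   0.         280.61467242]
 [  0.         387.76298211 204.35802141]
 [  0.           0.           1.        ]] [0.31755177 0.65486433 0.67501495] [[-0.98440068 -0.17593841  0.00098687]
 [-0.11834236  0.65797104 -0.74368622]
 [ 0.13019364 -0.73220201 -0.66852811]]
```

View pics/top0.png

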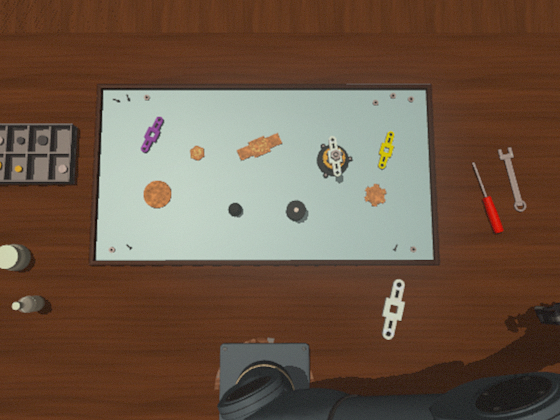

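View pics/side0.png

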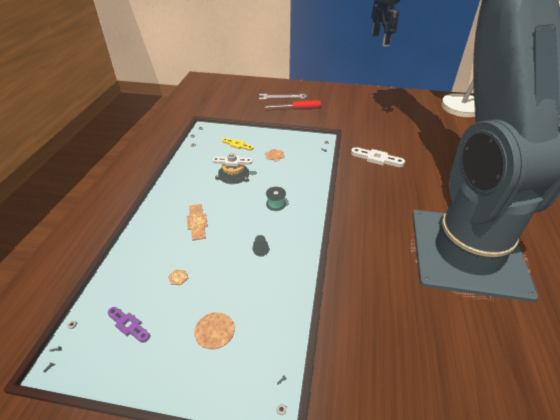

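Top view: stack at (335,157), washer pad (375,194), crank pad (260,147), nut pad (197,153), gear pad (157,194), spool (296,210), grip (235,210). I'll segment the cork in both views and triangulate.

```bash
cat > h.py <<'E'
import numpy as np,cv2
from workcell import readout,snapshot,camera_model
def cam(n):
    m=camera_model(n);return np.array(m["camera_matrix"],float),cv2.Rodrigues(np.array(m["rvec"],float))[0],np.array(m["tvec"],float).ravel()
def ray(c,uv):
    K,R,t=c;d=R.T@np.linalg.solve(K,np.array([uv[0],uv[1],1.]));return -R.T@t,d
def onz(c,uv,z):
    o,d=ray(c,uv);return o+d*(z-o[2])/d[2]
def proj(c,p):
    K,R,t=c;q=K@(R@np.asarray(p,float)+t);return q[:2]/q[2]
def tri(obs):
    A=np.zeros((3,3));b=np.zeros(3);L=[]
    for c,uv in obs:
        o,d=ray(c,uv);d/=np.linalg.norm(d);P=np.eye(3)-np.outer(d,d);A+=P;b+=P@o;L.append((o,P))
    x=np.linalg.solve(A,b);return x,[np.linalg.norm(P@(x-o))*1000 for o,P in L]
def blobs(mask,amin):
    n,l,s,c=cv2.connectedComponentsWithStats(mask.astype(np.uint8));return [(s[i,4],c[i],l==i) for i in range(1,n) if s[i,4]>=amin]
def cork(im):
    h=cv2.cvtColor(im,cv2.COLOR_BGR2HSV).astype(int);return (h[...,0]>4)&(h[...,0]<20)&(h[...,1]>80)&(h[...,2]>120)
E
python3 - <<'E'
from h import *
np.set_printoptions(precision=4,suppress=True)
for n in("top","side"):
    im=cv2.imread(f"pics/{n}0.png");c=cam(n)
    for a,uv,m in blobs(cork(im),40):
        ys,xs=np.nonzero(m);w=np.array([onz(c,p,.004)[:2] for p in zip(xs,ys)])
        e,v=np.linalg.eigh(np.cov(w.T))
        print(n,a,uv,w.mean(0),"sd",np.sqrt(e),"yaw",np.arctan2(v[1,1],v[0,1]))
t=cam("top");s=cam("side")
print("stack",tri([(t,(335.5,157)),(s,(232,157))]),onz(t,(335.5,157),.06))
for nm,p in dict(spool=(296,210),grip=(235,210),crA=(334.5,138),crB=(336,176)).items(): print(nm,onz(t,p,.04))
for im,n,(x,y,w,h) in ((cv2.imread("pics/top0.png"),"t",(290,110,110,110)),(cv2.imread("pics/side0.png"),"s",(190,120,110,100))):
    cv2.imwrite(f"pics/z{n}.png",cv2.resize(im[y:y+h,x:x+w],None,fx=5,fy=5,interpolation=cv2.INTER_CUBIC))
E
```

```text
top 581 [258.9053 146.3167] [0.6411 0.0146] sd [0.0114 0.0329] yaw 1.9823870502265672
top 146 [196.7397 152.6507] [0.6232 0.1857] sd [0.0097 0.0099] yaw -3.0095280873975647
top 77 [326.4416 159.0779] [ 0.605  -0.1713] sd [0.0052 0.016 ] yaw -2.9752489216269815
top 588 [156.9422 193.8435] [0.5085 0.2917] sd [0.0187 0.0187] yaw 2.566727293713709
top 315 [374.9175 194.6635] [ 0.5057 -0.302 ] sd [0.014  0.0141] yaw 2.705587281555487
side 2943 [62.3102 73.7506] [ 1.4942 -0.761 ] sd [0.0993 0.3291] yaw 1.920343040459852
side 98 [42.602  35.0204] [ 1.8494 -1.1225] sd [0.0118 0.0556] yaw 1.6171840130132542
side 50 [16.5  48.72] [ 1.8529 -0.932 ] sd [0.0075 0.0327] yaw 1.6431546323081894
side 23494 [262.7869 198.6905] [ 0.5239 -0.1877] sd [0.2744 0.3783] yaw 1.9311265275383314
side 63 [82.5556 88.3968] [ 1.3218 -0.6061] sd [0.0114 0.0232] yaw 1.7200590045915993
side 58 [326.0345  89.3276] [ 0.3924 -0.7664] sd [0.0053 0.0374] yaw 1.5242824303011362
side 108 [423.3426  98.463 ] [ 0.0292 -0.7549] sd [0.0095 0.0352] yaw 1.5177330135696627
side 59 [157.6102 104.5763] [ 0.9822 -0.5339] sd [0.0066 0
[... 2634 characters left out ...]
5690013748368994
side 209 [368.3445 395.4306] [0.2197 0.3637] sd [0.0021 0.0266] yaw 1.5679852308190416
side 105 [355.9238 403.1429] [0.2398 0.3802] sd [0.0016 0.0174] yaw 1.5649384819395649
side 42 [377.5   393.619] [0.2046 0.3587] sd [0.0008 0.0108] yaw 1.5651182889378834
side 65 [ 13.2615 406.4   ] [0.7921 0.4845] sd [0.0015 0.0101] yaw 1.5244474133532455
side 78 [ 92.5385 415.6795] [0.6568 0.4748] sd [0.0033 0.0047] yaw -3.0165413122882154
stack (array([ 0.6005, -0.1884,  0.0584]), [np.float64(2.927355874234859), np.float64(2.927355874234885)]) [ 0.5972 -0.1886  0.06  ]
spool [ 0.4591 -0.0845  0.04  ]
grip [0.4593 0.0762 0.04  ]
crA [ 0.6543 -0.1896  0.04  ]
crB [ 0.5503 -0.1918  0.04  ]
```

View pics/zt.png

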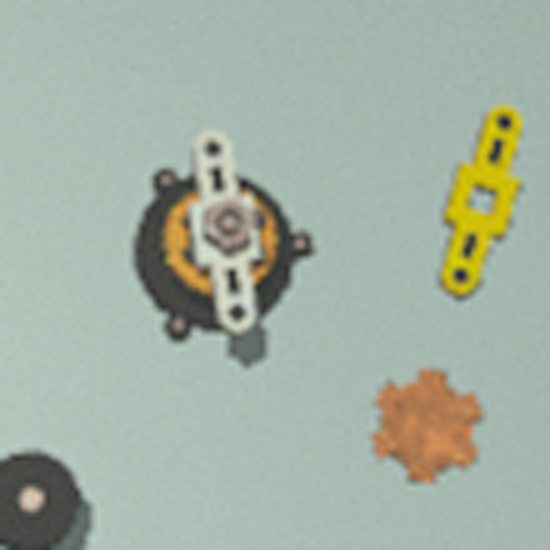

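Zoom shows the crank on the stack at yaw ≈0.14 rad (ends (212,140) to (238,320) in the zoom) with the nut at its middle, and the washer pad below right. The heights agree (0.058 m triangulated). Next, the wrist camera over the stack.

```bash
cat >> h.py <<'E'
np.set_printoptions(precision=4,suppress=True)
def pose():
    s=readout.state();return s,np.array(s["ee_pos"]),cv2.Rodrigues(np.array(s["tool_rot"]))[0]
def plan(x,y,z,yaw):
    """yaw = wanted world yaw of tool x (mod pi). Prints a pure turn, then the shift in the turned frame, in shares."""
    s,p,R=pose();cur=np.arctan2(R[1,0],R[0,0])
    for k in (0,1,-1):
        d=yaw+k*np.pi-cur; d=(d+np.pi)%(2*np.pi)-np.pi
        if k and abs(d)>np.pi: continue
        a=cur+d;X=np.array([np.cos(a),np.sin(a),0]);Y=np.array([np.sin(a),-np.cos(a),0]);D=np.array([x,y,z])-p
        sh=np.array([D@X,D@Y,-D[2]])/.3
        print(f"turn z share {-d/(np.pi/2):.4f} rows>={abs(d)/.125:.1f}; shift {sh} rows>={np.linalg.norm(sh)/.139:.1f}")
    print("t",s["time_s"],"p",p,"yaw",cur,"tilt",R[:,2],"j7",s["joints"][6],"F",s["contact_force"],"open",s["opening"])
E
python3 -c "
from h import *
plan(.56,-.19,.25,.143)"
```

```text
turn z share 0.1317 rows>=1.7; shift [ 1.2957 -1.3078 -0.1438] rows>=13.3
turn z share -1.8683 rows>=23.5; shift [-1.2957  1.3078 -0.1438] rows>=13.3
turn z share -1.8683 rows>=23.5; shift [-1.2957  1.3078 -0.1438] rows>=13.3
t 0.1 p [ 0.2312 -0.6337  0.2068] yaw 0.3498187809094799 tilt [-0.0006  0.0013 -1.    ] j7 -0.05650212967561764 F [-0.6848  0.2852  0.2275] open 0.08564732203087984
```

Call:
apply_moves:
  steps: "0 0 -0.07 0 0 0.066 1; 0 0 -0.07 0 0 0.066 1; 0.092 -0.093 0 0 0 0 1; 0.092 -0.093 0 0 0 0 1; 0.092 -0.093 0 0 0 0 1; 0.092 -0.093 0 0 0 0 1; 0.092 -0.093 0 0 0 0 1; 0.092 -0.093 0 0 0 0 1; 0.092 -0.093 0 0 0 0 1; 0.092 -0.093 0 0 0 0 1; 0.092 -0.093 0 0 0 0 1; 0.092 -0.093 0 0 0 0 1"

```text
time_s: 1.1
ee_pos: [0.4656, -0.3169, 0.2494]
tool_rot: [-3.133, -0.223, 0.001]
contact_force: [0.3, -0.2, -0.5]
opening: 0.0852
gripper_force: 0.0
```

Call:
apply_moves:
  steps: "0.092 -0.093 0 0 0 0 1; 0.092 -0.093 0 0 0 0 1; 0.092 -0.093 0 0 0 0 1; 0.092 -0.093 0 0 0 0 1; 0 0 0 0 0 0 1; 0 0 0 0 0 0 1"

```text
time_s: 1.6
ee_pos: [0.5595, -0.1896, 0.2489]
tool_rot: [-3.132, -0.232, 0.001]
contact_force: [-1.0, -0.6, 0.0]
opening: 0.0853
gripper_force: 0.0
```

```bash
python3 - <<'E'
from h import *
c=cam("wrist");cv2.imwrite("pics/w1.png",snapshot("wrist"));np.savez("w1.npz",K=c[0],R=c[1],t=c[2])
print(c[0],-c[1].T@c[2],c[1]); plan(.60,-.19,.25,.143)
for p in [(.6,-.19,.06),(.506,-.302,.004)]: print(proj(c,p))
E
```

```text
[[314.9745   0.     280.7453]
 [  0.     314.9745 207.6015]
 [  0.       0.       1.    ]] [ 0.6304 -0.1802  0.4157] [[ 0.1477 -0.989  -0.0015]
 [-0.9486 -0.1421  0.2828]
 [-0.2799 -0.0403 -0.9592]]
turn z share 0.0009 rows>=0.0; shift [ 0.1384  0.0133 -0.0031] rows>=1.0
turn z share -1.9991 rows>=25.1; shift [-0.1384 -0.0133 -0.0031] rows>=1.0
turn z share -1.9991 rows>=25.1; shift [-0.1384 -0.0133 -0.0031] rows>=1.0
t 1.65 p [ 0.5583 -0.192   0.2491] yaw 0.14440178293498684 tilt [-0.0012  0.     -1.    ] j7 -1.1846955600851057 F [-0.9186 -0.9286  0.0503] open 0.08536755961223767
[285.9248 144.3427]
[355.1881 221.3269]
```

View pics/w1.png

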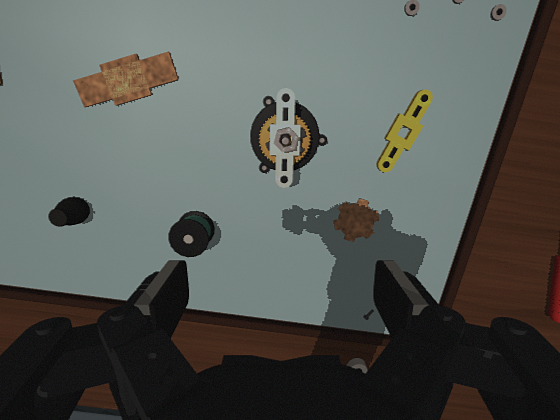

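The wrist view shows the stack at (286,140), nut on top, yaw consistent; crank pad at (127,78), spool at (190,235), grip at (68,212). I go lower for a second view.

Call:
apply_moves:
  steps: "-0.05 0.01 0.1 0 0 0 1; -0.05 0 0.1 0 0 0 1; 0 0 0.13 0 0 0 0.6; 0 0 0 0 0 0 0.6; 0 0 0 0 0 0 0.6; 0 0 0 0 0 0 0.6"

```text
time_s: 2.15
ee_pos: [0.5299, -0.2009, 0.1523]
tool_rot: [3.133, 0.222, 0.002]
contact_force: [1.7, -0.0, 0.3]
opening: 0.0509
gripper_force: 0.0
```

```bash
python3 - <<'E'
from h import *
c=cam("wrist");im=snapshot("wrist");cv2.imwrite("pics/w2.png",im);np.savez("w2.npz",K=c[0],R=c[1],t=c[2])
u,v=proj(c,(.6,-.19,.06)).astype(int);print(u,v); u0,v0=max(0,u-90),max(0,v-90)
cv2.imwrite("pics/w2z.png",cv2.resize(im[v0:v0+150,u0:u0+180],None,fx=4,fy=4,interpolation=cv2.INTER_CUBIC));print(u0,v0)
plan(.60,-.19,.25,.143)
E
```

```text
278 115
188 25
turn z share -0.0008 rows>=0.0; shift [ 0.2346 -0.0025 -0.3242] rows>=2.9
turn z share 1.9992 rows>=25.1; shift [-0.2346  0.0025 -0.3242] rows>=2.9
turn z share 1.9992 rows>=25.1; shift [-0.2346  0.0025 -0.3242] rows>=2.9
t 2.2 p [ 0.5305 -0.2008  0.1527] yaw 0.141717575462472 tilt [ 0.0029 -0.001  -1.    ] j7 -1.1648393182420147 F [0.0603 0.4292 0.5336] open 0.051206561263053056
```

View pics/w2z.png

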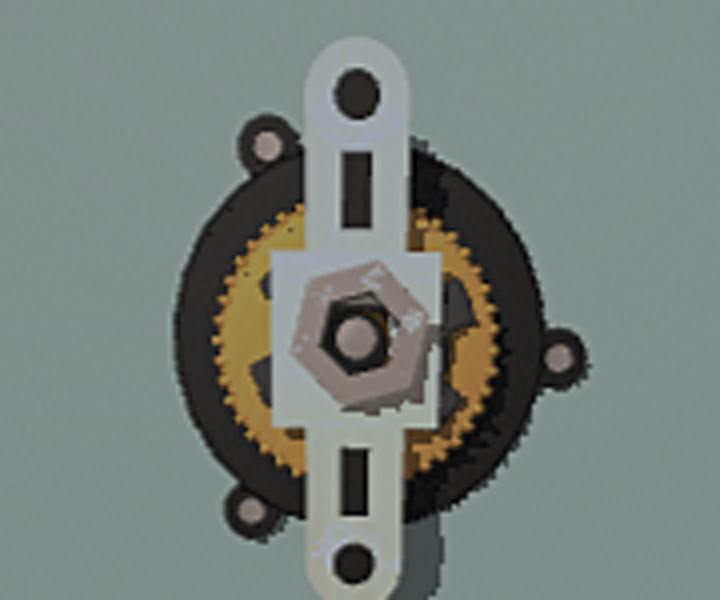

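Nut corners in the zoom: (311,282), (379,262), (428,320), (412,375), (340,400), (290,347); the crank lies along the tool x.

```bash
python3 - <<'E'
from h import *
L=lambda f:tuple(np.load(f)[k] for k in "KRt")
a,b=L("w1.npz"),L("w2.npz");t=cam("top")
Z=lambda u,v:(188+(u+.5)/4-.5,25+(v+.5)/4-.5)
print("nut tri",tri([(a,(286.5,139.5)),(b,Z(360,331)),(t,(335.7,154.3))]),tri([(b,Z(360,331)),(t,(335.7,154.3))]))
print("nut at .066",onz(b,Z(360,331),.066), "shaft .07",onz(b,Z(357,338),.07))
P=np.array([onz(b,Z(*q),.066)[:2] for q in [(311,282),(379,262),(428,320),(412,375),(340,400),(290,347)]])
n,r=P.mean(0),0;d=P-n;print(n,np.linalg.norm(d,axis=1),"corner ang mod60",np.degrees(np.arctan2(d[:,1],d[:,0]))%60)
e=np.array([onz(b,Z(*q),.053)[:2] for q in [(358,93),(353,565),(272,253),(440,253),(440,427),(272,427)]])
print("crank yaw",np.arctan2(*(e[0]-e[1])[::-1]),"mid",(e[0]+e[1])/2,"len",np.linalg.norm(e[0]-e[1]),"boss",e[2:].mean(0),e[3]-e[2],e[5]-e[2])
E
```

```text
nut tri (array([ 0.6055, -0.1893,  0.0576]), [np.float64(0.6560200550530629), np.float64(1.1311173101254202), np.float64(0.50715929761714)]) (array([ 0.6058, -0.1891,  0.0562]), [np.float64(0.7914241781816352), np.float64(0.7914241781816993)])
nut at .066 [ 0.6061 -0.1886  0.066 ] shaft .07 [ 0.6046 -0.1883  0.07  ]
[ 0.606  -0.1886] [0.0129 0.013  0.0132 0.0128 0.0133 0.0138] corner ang mod60 [54.1282 51.9808 47.2832 59.4912 50.9445 50.0336]
crank yaw 0.12689079049578258 mid [ 0.6043 -0.1878] len 0.09075912262647377 boss [ 0.6042 -0.1879] [ 0.0047 -0.0329] [-0.0333 -0.004 ]
```

```bash
python3 -c "
from h import *
plan(.606,-.1888,.0695,-.145)"
```

```text
turn z share 0.1825 rows>=2.3; shift [ 0.2434 -0.0759  0.2775] rows>=2.7
turn z share -1.8175 rows>=22.8; shift [-0.2434  0.0759  0.2775] rows>=2.7
turn z share -1.8175 rows>=22.8; shift [-0.2434  0.0759  0.2775] rows>=2.7
t 2.2 p [ 0.5305 -0.2008  0.1527] yaw 0.141717575462472 tilt [ 0.0029 -0.001  -1.    ] j7 -1.1648393182420147 F [0.0603 0.4292 0.5336] open 0.051206561263053056
```

Call:
apply_moves:
  steps: "0 0 0 0 0 0.061 0.55; 0 0 0 0 0 0.061 0.55; 0 0 0 0 0 0.061 0.55; 0.08 -0.025 0 0 0 0 0.55; 0.08 -0.025 0 0 0 0 0.55; 0.083 -0.026 0 0 0 0 0.55; 0 0 0.08 0 0 0 0.55; 0 0 0.08 0 0 0 0.55; 0 0 0.04 0 0 0 0.55; 0 0 0 0 0 0 0.55; 0 0 0 0 0 0 0.55"
  force: 40

```text
time_s: 3.12
ee_pos: [0.6055, -0.188, 0.092]
tool_rot: [3.133, -0.227, 0.002]
contact_force: [-0.5, 0.3, 0.5]
opening: 0.0467
gripper_force: 0.0
```

```bash
python3 -c "
from h import *
plan(.606,-.1888,.0695,-.145)"
```

```text
turn z share 0.0001 rows>=0.0; shift [0.0021 0.0023 0.0751] rows>=0.5
turn z share -1.9999 rows>=25.1; shift [-0.0021 -0.0023  0.0751] rows>=0.5
turn z share -1.9999 rows>=25.1; shift [-0.0021 -0.0023  0.0751] rows>=0.5
t 3.1167 p [ 0.6055 -0.188   0.092 ] yaw -0.14489941889734884 tilt [ 0.0015 -0.0003 -1.    ] j7 -1.452368330475848 F [-0.5014  0.2982  0.4523] open 0.046672749906186674
```

Call:
apply_moves:
  steps: "0.002 0.002 0.04 0 0 0 0.5; 0 0 0.035 0 0 0 0.45; 0 0 0 0 0 0 0.4; 0 0 0 0 0 0 0.35; 0 0 0 0 0 0 0.2; 0 0 0 0 0 0 0; 0 0 0 0 0 0 0; 0 0 0 0 0 0 0; 0 0 0 0 0 0 0"

```text
time_s: 3.87
ee_pos: [0.6052, -0.1885, 0.0684]
tool_rot: [3.133, -0.228, 0.001]
contact_force: [-0.4, -0.2, -0.5]
opening: -0.0001
gripper_force: 0.0
```

```bash
python3 -c "
from h import *
cv2.imwrite('pics/w3.png',cv2.resize(snapshot('wrist')[150:420,140:420],None,fx=2,fy=2))
plan(.606,-.1888,.17,-.145)"
```

```text
turn z share -0.0000 rows>=0.0; shift [ 0.0031  0.0005 -0.3391] rows>=2.4
turn z share 2.0000 rows>=25.1; shift [-0.0031 -0.0005 -0.3391] rows>=2.4
turn z share 2.0000 rows>=25.1; shift [-0.0031 -0.0005 -0.3391] rows>=2.4
t 3.9167 p [ 0.6051 -0.1885  0.0683] yaw -0.14502818490324265 tilt [ 0.0003 -0.     -1.    ] j7 -1.450868586433854 F [-0.1863  0.2622  0.3451] open -0.00011056036582413
```

View pics/w3.png

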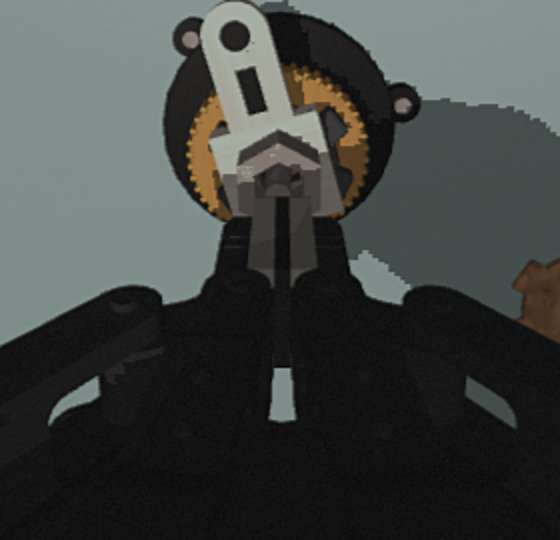

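```bash
python3 -c "
from h import *
c=cam('wrist');s,p,R=pose()
for d in (-.02,-.01,-.005,0,.005,.01,.014): 
  q=proj(c,p+R@np.array([0,0,d]));q2=proj(c,p+R@np.array([.011,0,d]));print(d,(p[2]-d),q,q2,'crop',2*(q2-[140,150]))
print('nut top',2*(proj(c,(.606,-.1886,.066))-[140,150]),'shaft',2*(proj(c,(.605,-.1885,.07))-[140,150]))
"
```

```text
-0.02 0.08827463511740548 [278.8695 261.0821] [278.8445 241.0951] crop [277.689  182.1902]
-0.01 0.07827463511740547 [278.9784 252.8662] [278.9569 233.8711] crop [277.9137 167.7421]
-0.005 0.07327463511740548 [279.0284 249.0951] [279.0084 230.5606] crop [278.0167 161.1212]
0 0.06827463511740547 [279.0758 245.5246] [279.0571 227.4293] crop [278.1141 154.8587]
0.005 0.06327463511740547 [279.1206 242.1393] [279.1032 224.4632] crop [278.2064 148.9264]
0.01 0.05827463511740547 [279.1632 238.9249] [279.147  221.6494] crop [278.2939 143.2988]
0.014 0.054274635117405476 [279.1958 236.4681] [279.1804 219.5003] crop [278.3608 139.0006]
nut top [277.9751 185.0648] shaft [278.0614 193.8298]
```

The fingers shut fully, so they closed on nothing: the tip fronts are at crop (280,195), just above or behind the nut, which is still sitting on the crank. The side view should tell which.

```bash
python3 -c "
from h import *
im=snapshot('side');cv2.imwrite('pics/s2.png',cv2.resize(im[60:220,150:330],None,fx=4,fy=3.75 if 0 else 4,interpolation=cv2.INTER_CUBIC)[:600])
c=cam('side');s,p,R=pose()
for d in (-.03,-.02,0,.014): print(d,4*(proj(c,p+R@np.array([0,0,d]))-[150,60]))
print('shaft top',4*(proj(c,(.605,-.1885,.07))-[150,60]),'nut',4*(proj(c,(.606,-.1886,.066))-[150,60]))
"
```

```text
-0.03 [320.9175 338.9402]
-0.02 [322.1876 351.4764]
0 [324.6798 376.0749]
0.014 [326.3873 392.9279]
shaft top [324.5432 373.947 ] nut [323.6619 378.5728]
```

View pics/s2.png

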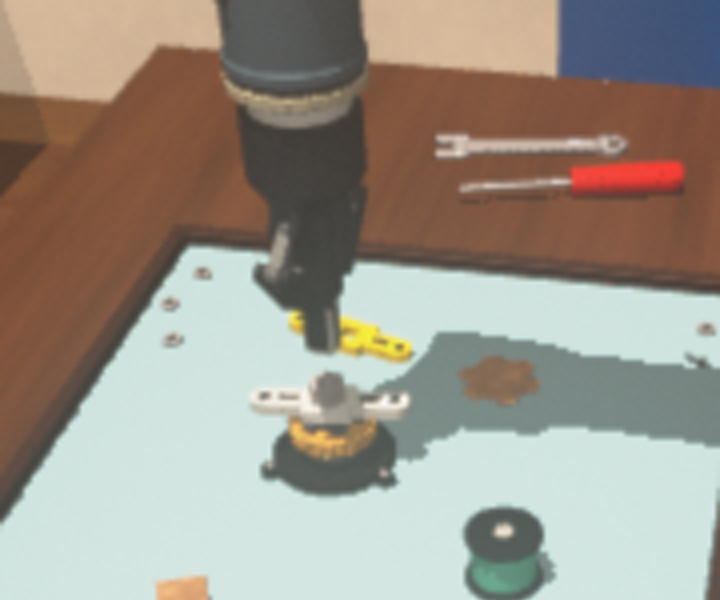

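The side view shows the shut tips at crop (320,352), about 20 mm above the TCP projection. So the tips really stand farther back than the text says: z≈0.088. The nut hasn't moved. I reopen and go lower in steps, watching the force.

Call:
apply_moves:
  steps: "0.003 0 0 0 0 0 0.5; 0 0 0 0 0 0 0.5; 0 0 0 0 0 0 0.5; 0 0 0 0 0 0 0.5; 0 0 0 0 0 0 0.5; 0 0 0.03 0 0 0 0.5; 0 0 0.03 0 0 0 0.5; 0 0 0.03 0 0 0 0.5; 0 0 0 0 0 0 0.5; 0 0 0 0 0 0 0.5"

```text
time_s: 4.8
ee_pos: [0.6052, -0.1884, 0.0399]
tool_rot: [-3.133, 0.227, 0.003]
contact_force: [-0.3, -0.4, 0.1]
opening: 0.0427
gripper_force: 0.0
```

```bash
python3 -c "
from h import *
cv2.imwrite('pics/w4.png',np.vstack([snapshot('wrist')[150:400,100:460],cv2.resize(snapshot('side')[130:205,190:290],(360,270),interpolation=cv2.INTER_CUBIC)]))
plan(.606,-.1888,.04,-.145)
c=cam('side')
for z in (.07,.065,.06,.055): print(z,3.6*(proj(c,(.606,-.1886,z))-[190,130])+[0,250])"
```

```text
turn z share -0.0000 rows>=0.0; shift [0.0001 0.0004 0.0033] rows>=0.0
turn z share 2.0000 rows>=25.1; shift [-0.0001 -0.0004  0.0033] rows>=0.0
turn z share 2.0000 rows>=25.1; shift [-0.0001 -0.0004  0.0033] rows>=0.0
t 4.9 p [ 0.606  -0.1887  0.041 ] yaw -0.14500828796269744 tilt [-0.0002  0.     -1.    ] j7 -1.4501055723898477 F [ 0.1484 -0.2355  0.12  ] open 0.04266857120474206
0.07 [146.8494 334.3448]
0.065 [147.407  339.8047]
0.06 [147.961  345.2304]
0.055 [148.5116 350.6221]
```

View pics/w4.png

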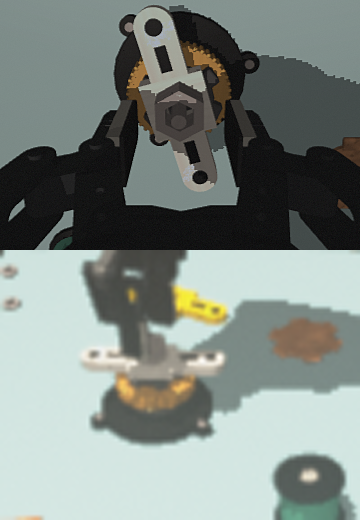

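Nut sits centred between the fingers at (181,115), its flats parallel to the pads. I close to see what is caught.

Call:
apply_moves:
  steps: "0 0 0.006 0 0 0 0.3; 0 0 0 0 0 0 0.2; 0 0 0 0 0 0 0.1; 0 0 0 0 0 0 0; 0 0 0 0 0 0 0; 0 0 0 0 0 0 0; 0 0 0 0 0 0 0"
  force: 30

```text
time_s: 5.48
ee_pos: [0.6061, -0.1887, 0.0395]
tool_rot: [3.133, -0.228, 0.001]
contact_force: [0.4, -0.4, 3.0]
opening: 0.0225
gripper_force: 29.7
```

Call:
apply_moves:
  steps: "0 0 -0.02 0 0 0 0; 0 0 -0.05 0 0 0 0; 0 0 -0.08 0 0 0 0; 0 0 -0.08 0 0 0 0; 0 0 0 0 0 0 0; 0 0 0 0 0 0 0"

```text
time_s: 5.98
ee_pos: [0.6068, -0.1889, 0.11]
tool_rot: [3.133, -0.228, 0.004]
contact_force: [-0.5, -0.7, -1.2]
opening: 0.0218
gripper_force: 29.4
```

```bash
python3 -c "
from h import *
w=snapshot('wrist')[150:400,100:460]
cv2.imwrite('pics/w5.png',np.vstack([w,cv2.resize(snapshot('side')[90:200,190:290],(360,330),interpolation=cv2.INTER_CUBIC)]))
plan(.624,.186,.12,-.145)"
```

```text
turn z share 0.0001 rows>=0.0; shift [-0.1192 -1.2438 -0.0402] rows>=9.0
turn z share -1.9999 rows>=25.1; shift [ 0.1192  1.2438 -0.0402] rows>=9.0
turn z share -1.9999 rows>=25.1; shift [ 0.1192  1.2438 -0.0402] rows>=9.0
t 6.0833 p [ 0.6055 -0.1884  0.1079] yaw -0.14487073272869805 tilt [-0.0008  0.0003 -1.    ] j7 -1.452248547509862 F [-0.1804 -0.1393 -1.059 ] open 0.02200808207860799
```

View pics/w5.png

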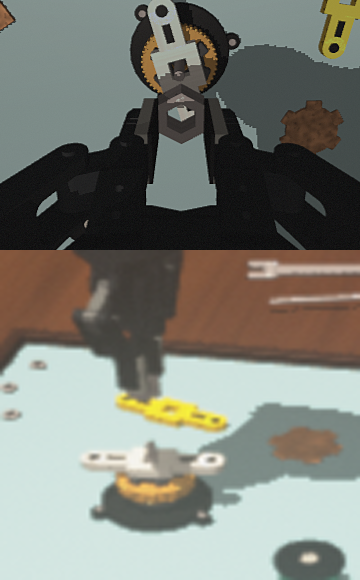

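Nut is held (wrist (181,115)) and lifted clear; the crank, washer and gear stay on the shaft. Nut underside ≈ TCP + 13.5 mm. Carry it to its pad.

Call:
apply_moves:
  steps: "-0.012 -0.1 -0.02 0 0 0 0; -0.012 -0.128 -0.02 0 0 0 0; -0.012 -0.128 0 0 0 0 0; -0.012 -0.128 0 0 0 0 0; -0.012 -0.128 0 0 0 0 0; -0.012 -0.128 0 0 0 0 0; -0.012 -0.128 0 0 0 0 0; -0.012 -0.128 0 0 0 0 0; -0.012 -0.128 0 0 0 0 0; -0.012 -0.12 0 0 0 0 0; 0 0 0 0 0 0 0; 0 0 0 0 0 0 0"

```text
time_s: 7.08
ee_pos: [0.6228, 0.1892, 0.1187]
tool_rot: [-3.134, 0.219, 0.004]
contact_force: [0.4, -1.3, 0.4]
opening: 0.0222
gripper_force: 29.5
```

Call:
apply_moves:
  steps: "0 0 0.09 0 0 0 0; 0 0 0.1 0 0 0 0; 0 0 0.1 0 0 0 0; 0 0 0.05 0 0 0 0; 0 0 0 0 0 0 0; 0 0 0 0 0 0 0"

```text
time_s: 7.58
ee_pos: [0.6236, 0.184, 0.0173]
tool_rot: [3.131, -0.23, -0.004]
contact_force: [-0.0, -0.3, 0.3]
opening: 0.0221
gripper_force: 29.5
```

```bash
python3 -c "
from h import *
plan(.6241,.186,-.0095,-.145);c=cam('wrist');im=snapshot('wrist');cv2.imwrite('pics/w6f.png',im)
m=cork(im)
for a,uv,mm in blobs(m,150): print(a,uv,onz(c,uv,.004))
cv2.imwrite('pics/w6.png',im[100:400,80:480])"
```

```text
turn z share -0.0010 rows>=0.0; shift [ 0.0007 -0.0067  0.0894] rows>=0.6
turn z share 1.9990 rows>=25.1; shift [-0.0007  0.0067  0.0894] rows>=0.6
turn z share 1.9990 rows>=25.1; shift [-0.0007  0.0067  0.0894] rows>=0.6
t 7.5833 p [0.6236 0.184  0.0173] yaw -0.1465809364894484 tilt [-0.0024 -0.0016 -1.    ] j7 -2.0264262802015196 F [-0.0169 -0.3016  0.2784] open 0.022062127009224743
3078 [523.5786 179.8304] [0.638  0.0381 0.004 ]
961 [273.9147 219.2924] [0.6353 0.1855 0.004 ]
```

View pics/w6.png

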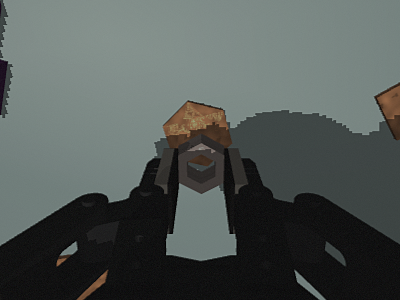

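Nut hovers over its hexagon pad; the pad's corners at (188,100), (230,122), (163,122) fit.

Call:
apply_moves:
  steps: "0 -0.006 0.04 0 0 0 0; 0 0 0.03 0 0 0 0; 0 0 0.01 0 0 0 0; 0 0 0.004 0 0 0 0; 0 0 0.003 0 0 0 0; 0 0 0 0 0 0 0; 0 0 0 0 0 0 0"

```text
time_s: 8.22
ee_pos: [0.6247, 0.1877, -0.0075]
tool_rot: [-3.133, 0.228, -0.001]
contact_force: [0.9, -0.0, 0.8]
opening: 0.0224
gripper_force: 29.5
```

Call:
apply_moves:
  steps: "0 0 0.003 0 0 0 0; 0 0 0.003 0 0 0 0; 0 0 0 0 0 0 0; 0 0 0 0 0 0 0"

```text
time_s: 8.55
ee_pos: [0.6247, 0.1877, -0.0094]
tool_rot: [-3.133, 0.228, -0.001]
contact_force: [-0.3, -0.6, 1.3]
opening: 0.0226
gripper_force: 29.6
```

Call:
apply_moves:
  steps: "0 0 0.003 0 0 0 0; 0 0 0.003 0 0 0 0; 0 0 0 0 0 0 0; 0 0 0 0 0 0 0"

```text
time_s: 8.88
ee_pos: [0.6248, 0.1877, -0.0097]
tool_rot: [-3.133, 0.228, -0.002]
contact_force: [-4.8, -0.6, 17.4]
opening: 0.0223
gripper_force: 31.4
```

Contact (17 N). Back off a little, open, rise.

Call:
apply_moves:
  steps: "0 0 -0.004 0 0 0 0; 0 0 0 0 0 0 0; 0 0 0 0 0 0 0.4; 0 0 0 0 0 0 0.45; 0 0 0 0 0 0 0.5; 0 0 0 0 0 0 0.5; 0 0 -0.05 0 0 0 0.5; 0 0 -0.1 0 0 0 0.5; 0 0 -0.12 0 0 0 0.5; 0 0 -0.12 0 0 0 0.5; 0 0 0 0 0 0 0.5"

```text
time_s: 9.8
ee_pos: [0.6283, 0.1886, 0.1139]
tool_rot: [-3.129, 0.228, -0.015]
contact_force: [1.9, 0.5, 1.4]
opening: 0.0428
gripper_force: 0.0
```

```bash
python3 -c "
from h import *
im=snapshot('wrist');cv2.imwrite('pics/w7.png',im[60:360,100:500]);c=cam('wrist')
for a,uv,mm in blobs(cork(im),150): print(a,uv,onz(c,uv,.004))
print(proj(c,(.6247,.1877,.017))-[100,60]);plan(.56,-.195,.15,.127)"
```

```text
665 [531.1158 117.997 ] [ 0.666  -0.0292  0.004 ]
3705 [467.1603 159.1042] [0.639  0.0229 0.004 ]
452 [285.0022 192.2345] [0.6325 0.183  0.004 ]
[181.0684 145.1887]
turn z share -0.1734 rows>=2.2; shift [-0.3835  1.239  -0.1305] rows>=9.4
turn z share 1.8266 rows>=23.0; shift [ 0.3835 -1.239  -0.1305] rows>=9.4
turn z share 1.8266 rows>=23.0; shift [ 0.3835 -1.239  -0.1305] rows>=9.4
t 9.85 p [0.627  0.1883 0.1108] yaw -0.1453041023647271 tilt [ 0.0069  0.0024 -1.    ] j7 -2.0331799677407165 F [ 0.8807 -0.2855 -0.4221] open 0.042812354006076726
```

View pics/w7.png

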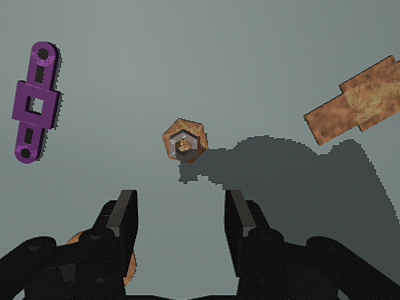

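Nut lies centred on its pad at (185,143). Back to the stack to look at the crank.

Call:
apply_moves:
  steps: "0 0 -0.04 0 0 -0.058 0.7; 0 0 -0.04 0 0 -0.058 0.7; 0 0 -0.05 0 0 -0.058 0.7; -0.049 0.125 0 0 0 0 0.7; -0.049 0.125 0 0 0 0 0.7; -0.049 0.125 0 0 0 0 0.7; -0.049 0.125 0 0 0 0 0.7; -0.049 0.125 0 0 0 0 0.7; -0.049 0.125 0 0 0 0 0.7; -0.049 0.125 0 0 0 0 0.7; -0.049 0.125 0 0 0 0 0.7; -0.049 0.125 0 0 0 0 0.7"

```text
time_s: 10.85
ee_pos: [0.5352, -0.1656, 0.1449]
tool_rot: [-3.135, -0.202, 0.002]
contact_force: [0.7, 0.6, -0.8]
opening: 0.06
gripper_force: 0.0
```

Call:
apply_moves:
  steps: "-0.044 0.117 0 0 0 0 0.7; 0 0 0 0 0 0 0.7; 0 0 0 0 0 0 0.7; 0 0 0 0 0 0 0.7"

```text
time_s: 11.18
ee_pos: [0.5276, -0.2001, 0.145]
tool_rot: [-3.134, -0.201, 0.002]
contact_force: [-0.0, 0.3, -1.4]
opening: 0.0596
gripper_force: 0.0
```

```bash
cat >> h.py <<'E'
def white(z,name="wrist",at=(.605,-.1885)):
    c=cam(name);im=snapshot(name);h=cv2.cvtColor(im,cv2.COLOR_BGR2HSV).astype(int)
    u=proj(c,(*at,z));yy,xx=np.mgrid[:420,:560];near=np.hypot(xx-u[0],yy-u[1])<130
    m=near&(h[...,1]<38)&(h[...,2]>145)
    for a,uv,mm in blobs(m,300):
        mm=cv2.morphologyEx(mm.astype(np.uint8),cv2.MORPH_CLOSE,np.ones((9,9)))
        cs=max(cv2.findContours(mm,0,1)[0],key=cv2.contourArea);w=np.array([onz(c,p,z)[:2] for p in cs[:,0]],np.float32)
        r=cv2.minAreaRect(w*1000);e,v=np.linalg.eigh(np.cov(w.T));print(name,a,uv,"rect mm",r,"PCA yaw",np.arctan2(v[1,1],v[0,1]))
    return im
E
python3 -c "
from h import *
im=white(.053);cv2.imwrite('pics/w8f.png',im);plan(.6043,-.188,.1,.127)"
```

```text
wrist 3581 [276.909  100.2008] rect mm ((604.1841430664062, -189.9459686279297), (43.84294509887695, 108.07805633544922), 85.07352447509766) PCA yaw -3.096777171578333
turn z share 0.0016 rows>=0.0; shift [ 0.2572 -0.0047  0.1504] rows>=2.1
turn z share -1.9984 rows>=25.1; shift [-0.2572  0.0047  0.1504] rows>=2.1
turn z share -1.9984 rows>=25.1; shift [-0.2572  0.0047  0.1504] rows>=2.1
t 11.2333 p [ 0.5279 -0.1992  0.1451] yaw 0.1295570213732412 tilt [-0.0008  0.0011 -1.    ] j7 -1.1637083054292674 F [-0.4621  0.4286  0.4307] open 0.05967332989108801
```

```bash
python3 -c "
from h import *
im=cv2.imread('pics/w8f.png');h=cv2.cvtColor(im,cv2.COLOR_BGR2HSV).astype(int)
m=(h[...,1]<38)&(h[...,2]>145)
for v in range(24,182,7):
  r=np.nonzero(m[v,200:370])[0]+200; print(v,r.min() if len(r) else 0,r.max() if len(r) else 0,len(r), im[v,282], h[v,330])
"
```

```text
24 0 0 0 [140 143 130] [ 81  25 143]
31 268 285 18 [163 162 154] [ 84  25 144]
38 264 289 16 [161 160 153] [ 90  22 140]
45 263 290 16 [120 120 116] [ 84  25 143]
52 246 290 29 [162 163 155] [ 81  25 143]
59 245 300 26 [167 167 159] [ 81  25 143]
66 246 310 22 [167 167 160] [ 84  25 143]
73 240 316 20 [168 169 160] [ 84  25 143]
80 235 321 28 [162 162 155] [ 82  27 143]
87 232 298 45 [168 162 154] [ 81  24 141]
94 230 326 46 [165 165 156] [ 81  25 143]
101 229 331 30 [21 34 42] [ 84  25 143]
108 229 298 27 [52 54 59] [ 12  32 134]
115 230 298 26 [ 1 15 26] [150   9  29]
122 232 325 45 [161 163 156] [ 84  25 141]
129 234 289 27 [154 164 156] [ 84  25 141]
136 239 318 18 [159 170 163] [ 84  25 141]
143 245 312 18 [159 170 163] [ 84  25 141]
150 242 303 18 [156 168 163] [ 83  24 140]
157 245 288 26 [169 164 156] [ 83  24 139]
164 265 288 13 [46 49 49] [ 84  26 140]
171 267 286 20 [148 159 156] [ 83  24 139]
178 0 0 0 [137 140 125] [ 85  24 138]
```

```bash
python3 -c "
from h import *
c=cam('wrist');im=cv2.imread('pics/w8f.png');h=cv2.cvtColor(im,cv2.COLOR_BGR2HSV).astype(int)
m=(h[...,1]<38)&(h[...,2]>145);r=np.nonzero(m[:,272:281].sum(1)>5)[0];r=r[(r>15)&(r<190)];t,b=r.min()-.5,r.max()+.5
P,Q=onz(c,(276.5,t),.053),onz(c,(276.5,b),.053);print(t,b,P,Q,np.linalg.norm(P-Q),(P+Q)/2,np.arctan2(*(P-Q)[1::-1]))
x=np.nonzero(m[80:135,297])[0]+80;print('boss rows',x)
plan(*((P+Q)/2)[:2],.09,.127)"
```

```text
27.5 175.5 [ 0.6594 -0.1796  0.053 ] [ 0.5504 -0.1935  0.053 ] 0.1098496743447456 [ 0.6049 -0.1866  0.053 ] 0.12627999912748988
boss rows [ 84  85  86  87  88  89  90  91  92  93  94  95  96  97  98  99 100 101
 102 103 104 105 106 107 108 109 110 111 112 113 114 115 116 117 118 119
 120 121 122 123 124 125 126 127 128]
turn z share 0.0016 rows>=0.0; shift [ 0.2598 -0.0092  0.1838] rows>=2.3
turn z share -1.9984 rows>=25.1; shift [-0.2598  0.0092  0.1838] rows>=2.3
turn z share -1.9984 rows>=25.1; shift [-0.2598  0.0092  0.1838] rows>=2.3
t 11.2333 p [ 0.5279 -0.1992  0.1451] yaw 0.1295570213732412 tilt [-0.0008  0.0011 -1.    ] j7 -1.1637083054292674 F [-0.4621  0.4286  0.4307] open 0.05967332989108801
```

The crank measures 109.8 mm long, centred at (0.605,−0.1866), yaw 0.126. I descend over it with the fingers half open.

Call:
apply_moves:
  steps: "0.087 -0.003 0 0 0 0 0.6; 0.087 -0.003 0 0 0 0 0.6; 0.086 -0.003 0 0 0 0 0.6; 0 0 0.1 0 0 0 0.6; 0 0 0.1 0 0 0 0.6; 0 0 0.1 0 0 0 0.6; 0 0 0.05 0 0 0 0.6; 0 0 0.02 0 0 0 0.6; 0 0 0 0 0 0 0.6; 0 0 0 0 0 0 0.6"

```text
time_s: 12.07
ee_pos: [0.6056, -0.1869, 0.0353]
tool_rot: [-3.135, -0.204, -0.001]
contact_force: [0.2, -0.3, 0.1]
opening: 0.0514
gripper_force: 0.0
```

```bash
python3 -c "
from h import *
plan(.6049,-.1866,.025,.127)"
```

```text
turn z share 0.0018 rows>=0.0; shift [-0.0022 -0.0012  0.0344] rows>=0.2
turn z share -1.9982 rows>=25.1; shift [0.0022 0.0012 0.0344] rows>=0.2
turn z share -1.9982 rows>=25.1; shift [0.0022 0.0012 0.0344] rows>=0.2
t 12.0667 p [ 0.6056 -0.1869  0.0353] yaw 0.1297524864582375 tilt [ 0.0006  0.0002 -1.    ] j7 -1.219400722043467 F [ 0.2066 -0.3106  0.0919] open 0.051433437526131394
```

Call:
apply_moves:
  steps: "-0.002 0 0.012 0 0 0 0.55; 0 0 0.01 0 0 0 0.52; 0 0 0.008 0 0 0 0.5; 0 0 0 0 0 0 0.5; 0 0 0 0 0 0 0.5"

```text
time_s: 12.48
ee_pos: [0.6043, -0.188, 0.026]
tool_rot: [3.135, 0.201, 0.0]
contact_force: [-0.4, -0.6, 0.8]
opening: 0.0426
gripper_force: 0.0
```

Call:
apply_moves:
  steps: "0 0 0.004 0 0 0 0.45; 0 0 0.003 0 0 0 0.3; 0 0 0 0 0 0 0.1; 0 0 0 0 0 0 0; 0 0 0 0 0 0 0; 0 0 0 0 0 0 0"
  force: 35

```text
time_s: 12.98
ee_pos: [0.6045, -0.1881, 0.0245]
tool_rot: [3.135, 0.201, 0.001]
contact_force: [-2.4, 0.1, 8.1]
opening: 0.0327
gripper_force: 34.1
```

Call:
apply_moves:
  steps: "0 0 -0.01 0 0 0 0; 0 0 -0.03 0 0 0 0; 0 0 -0.06 0 0 0 0; 0 0 -0.06 0 0 0 0; 0 0 -0.06 0 0 0 0; 0 0 -0.03 0 0 0 0; 0 0 0 0 0 0 0; 0 0 0 0 0 0 0"

```text
time_s: 13.65
ee_pos: [0.6044, -0.188, 0.0989]
tool_rot: [3.135, 0.201, 0.001]
contact_force: [-0.3, 0.1, -1.7]
opening: 0.0322
gripper_force: 34.9
```

```bash
python3 -c "
from h import *
plan(.6413,.0166,.1,1.982)
c=cam('wrist');im=snapshot('wrist');cv2.imwrite('pics/w9f.png',im)"
```

```text
turn z share -1.1801 rows>=14.8; shift [ 0.5758  0.3855 -0.0037] rows>=5.0
turn z share 0.8199 rows>=10.3; shift [-0.5758 -0.3855 -0.0037] rows>=5.0
turn z share 0.8199 rows>=10.3; shift [-0.5758 -0.3855 -0.0037] rows>=5.0
t 13.65 p [ 0.6044 -0.188   0.0989] yaw 0.12827671846772845 tilt [ 0.0007 -0.0001 -1.    ] j7 -1.216213320997361 F [-0.3162  0.06   -1.7384] open 0.03221317700322892
```

Call:
apply_moves:
  steps: "0 0 0 0 0 -0.074 0; 0 0 0 0 0 -0.074 0; 0 0 0 0 0 -0.074 0; 0 0 0 0 0 -0.074 0; 0 0 0 0 0 -0.074 0; 0 0 0 0 0 -0.074 0; 0 0 0 0 0 -0.074 0; 0 0 0 0 0 -0.074 0; 0 0 0 0 0 -0.074 0; 0 0 0 0 0 -0.074 0; 0 0 0 0 0 -0.074 0; 0 0 0 0 0 -0.074 0"

```text
time_s: 14.7
ee_pos: [0.6035, -0.1877, 0.0971]
tool_rot: [-2.266, -2.173, 0.001]
contact_force: [0.4, 0.5, -0.8]
opening: 0.0322
gripper_force: 34.9
```

Call:
apply_moves:
  steps: "0 0 0 0 0 -0.074 0; 0 0 0 0 0 -0.074 0; 0 0 0 0 0 -0.074 0; 0 0 0 0 0 -0.07 0; 0.096 0.064 0 0 0 0 0; 0.096 0.064 0 0 0 0 0; 0.096 0.064 0 0 0 0 0; 0.096 0.064 0 0 0 0 0; 0.096 0.064 0 0 0 0 0; 0.096 0.065 0 0 0 0 0; 0 0 0 0 0 0 0; 0 0 0 0 0 0 0"

```text
time_s: 15.7
ee_pos: [0.6405, 0.0202, 0.0974]
tool_rot: [-1.713, -2.63, -0.001]
contact_force: [0.5, -0.9, -0.9]
opening: 0.0327
gripper_force: 35.0
```

```bash
python3 -c "
from h import *
plan(.6413,.0166,-.0145,1.982)"
```

```text
turn z share 0.0032 rows>=0.0; shift [-0.012  -0.0022  0.3731] rows>=2.7
turn z share -1.9968 rows>=25.1; shift [0.012  0.0022 0.3731] rows>=2.7
turn z share -1.9968 rows>=25.1; shift [0.012  0.0022 0.3731] rows>=2.7
t 15.7 p [0.6405 0.0202 0.0974] yaw 1.9869956866975924 tilt [-0.0018  0.0017 -1.    ] j7 -0.0375908957479114 F [ 0.4684 -0.8798 -0.8715] open 0.03265281532427187
```

Call:
apply_moves:
  steps: "-0.008 -0.002 0.08 0 0 0 0; 0 0 0.1 0 0 0 0; 0 0 0.1 0 0 0 0; 0 0 0.05 0 0 0 0; 0 0 0.02 0 0 0 0; 0 0 0 0 0 0 0; 0 0 0 0 0 0 0; 0 0 0 0 0 0 0"

```text
time_s: 16.37
ee_pos: [0.6423, 0.0139, -0.0051]
tool_rot: [1.721, 2.626, 0.002]
contact_force: [1.2, -0.2, -0.6]
opening: 0.0326
gripper_force: 35.0
```

Call:
apply_moves:
  steps: "0 0 0.006 0 0 0 0; 0 0 0.004 0 0 0 0; 0 0 0 0 0 0 0; 0 0 0 0 0 0 0"

```text
time_s: 16.7
ee_pos: [0.6417, 0.0141, -0.0089]
tool_rot: [1.721, 2.628, 0.0]
contact_force: [-0.6, 0.2, -1.0]
opening: 0.0322
gripper_force: 35.0
```

Call:
apply_moves:
  steps: "0.006 0 0.008 0 0 0 0; 0 0 0.006 0 0 0 0; 0 0 0.003 0 0 0 0; 0 0 0 0 0 0 0; 0 0 0 0 0 0 0"

```text
time_s: 17.12
ee_pos: [0.6407, 0.0159, -0.0145]
tool_rot: [-1.721, -2.628, 0.0]
contact_force: [0.4, -0.2, -1.0]
opening: 0.0326
gripper_force: 35.0
```

Call:
apply_moves:
  steps: "0 0 0.003 0 0 0 0; 0 0 0.002 0 0 0 0; 0 0 0 0 0 0 0; 0 0 0 0 0 0 0"

```text
time_s: 17.45
ee_pos: [0.6409, 0.0158, -0.0154]
tool_rot: [1.721, 2.628, 0.0]
contact_force: [-2.5, 0.3, 5.3]
opening: 0.0323
gripper_force: 35.6
```

Touching (5 N). Open gently and rise.

Call:
apply_moves:
  steps: "0 0 0 0 0 0 0.45; 0 0 0 0 0 0 0.5; 0 0 0 0 0 0 0.55; 0 0 0 0 0 0 0.6; 0 0 -0.03 0 0 0 0.65; 0 0 -0.08 0 0 0 0.65; 0 0 -0.12 0 0 0 0.65; 0 0 -0.13 0 0 0 0.65; 0 0 -0.13 0 0 0 0.65; 0 0 -0.1 0 0 0 0.65; 0 0 0 0 0 0 0.7"

```text
time_s: 18.37
ee_pos: [0.6441, 0.0169, 0.1688]
tool_rot: [1.717, 2.621, 0.011]
contact_force: [0.6, 0.4, -0.0]
opening: 0.0598
gripper_force: 0.0
```

```bash
python3 -c "
from h import *
plan(.53,-.2,.14,.13)
c=cam('top');im=snapshot('top');cv2.imwrite('pics/t2.png',im);h=cv2.cvtColor(im,cv2.COLOR_BGR2HSV).astype(int)
m=(h[...,1]<40)&(h[...,2]>170)
c2=cam('wrist');im2=snapshot('wrist');cv2.imwrite('pics/w10f.png',im2);print(proj(c2,(.6408,.016,.013)),proj(c2,(.606,-.188,.04)))
h=cv2.cvtColor(im2,cv2.COLOR_BGR2HSV).astype(int);m=(h[...,1]<38)&(h[...,2]>145)
for a,uv,mm in blobs(m,200):
  ys,xs=np.nonzero(mm);w=np.array([onz(c2,p,.013)[:2] for p in zip(xs,ys)]);e,v=np.linalg.eigh(np.cov(w.T));print(a,uv,w.mean(0),np.sqrt(e),np.arctan2(v[1,1],v[0,1]))
"
```

```text
turn z share 1.1789 rows>=14.8; shift [-0.4708  0.6677  0.096 ] rows>=5.9
turn z share -0.8211 rows>=10.3; shift [ 0.4708 -0.6677  0.096 ] rows>=5.9
turn z share -0.8211 rows>=10.3; shift [ 0.4708 -0.6677  0.096 ] rows>=5.9
t 18.3667 p [0.6441 0.0169 0.1688] yaw 1.9818021764733527 tilt [ 0.0105  0.0012 -0.9999] j7 0.0039156925800483385 F [ 0.5921  0.4266 -0.0247] open 0.05978952404810481
[278.2938 185.6217] [176.1492 343.9994]
16746 [366.6664  62.0032] [0.6694 0.1557] [0.0269 0.0442] 0.850875090458186
1568 [278.0631 177.78  ] [0.6375 0.023 ] [0.0086 0.024 ] 2.0242106291742674
```

```bash
python3 -c "
from h import *
im=cv2.imread('pics/w10f.png');h=cv2.cvtColor(im,cv2.COLOR_BGR2HSV).astype(int)
w=(h[...,1]<38)&(h[...,2]>145);k=cork(im)
for v in range(90,290,6):
  f=lambda m:(lambda r:(r.min(),r.max()) if len(r) else '')(np.nonzero(m[v,225:340])[0]+225)
  print(v,'white',f(w),'cork',f(k),h[v,278])
cv2.imwrite('pics/w10.png',cv2.resize(im[60:360,140:440],None,fx=1.6,fy=1.6))"
```

```text
90 white (np.int64(271), np.int64(339)) cork  [ 80  26 147]
96 white (np.int64(277), np.int64(339)) cork  [ 82  26 145]
102 white (np.int64(276), np.int64(339)) cork  [ 84  25 144]
108 white (np.int64(284), np.int64(339)) cork  [ 84  25 145]
114 white (np.int64(278), np.int64(339)) cork  [ 84  24 146]
120 white (np.int64(284), np.int64(339)) cork  [ 81  25 144]
126 white (np.int64(263), np.int64(339)) cork  [ 63  17 136]
132 white (np.int64(262), np.int64(338)) cork (np.int64(264), np.int64(294)) [ 67  16 142]
138 white (np.int64(262), np.int64(339)) cork (np.int64(264), np.int64(294)) [40 14 55]
144 white (np.int64(261), np.int64(339)) cork (np.int64(264), np.int64(294)) [ 0 20 38]
150 white (np.int64(262), np.int64(324)) cork (np.int64(265), np.int64(294)) [110  32 184]
156 white (np.int64(262), np.int64(287)) cork (np.int64(288), np.int64(294)) [ 0  0 30]
162 white (np.int64(262), np.int64(329)) cork (np.int64(265), np.int64(294)) [ 0 24 32]
168 white (np.int64(255), np.int64(287)) cork (np.int64(257), np.int64(302)) [ 45  18 169]
174 white (np.int64(255), np.int64(294)) cork (np.
[... 550 characters left out ...]
88), np.int64(293)) [135  27  19]
216 white (np.int64(283), np.int64(286)) cork (np.int64(288), np.int64(290)) [120  18  14]
222 white (np.int64(282), np.int64(286)) cork (np.int64(290), np.int64(293)) [15 32 96]
228 white (np.int64(283), np.int64(286)) cork (np.int64(288), np.int64(293)) [120  15  17]
234 white (np.int64(282), np.int64(282)) cork (np.int64(284), np.int64(293)) [19 23 89]
240 white  cork (np.int64(266), np.int64(293)) [ 12 154 161]
246 white  cork  [ 84  26 138]
252 white  cork  [ 84  26 138]
258 white  cork  [ 84  26 138]
264 white  cork  [ 86  26 137]
270 white  cork  [ 86  26 137]
276 white  cork  [ 84  26 138]
282 white  cork  [ 84  28 138]
288 white  cork  [ 84  26 137]
```

View pics/w10.png

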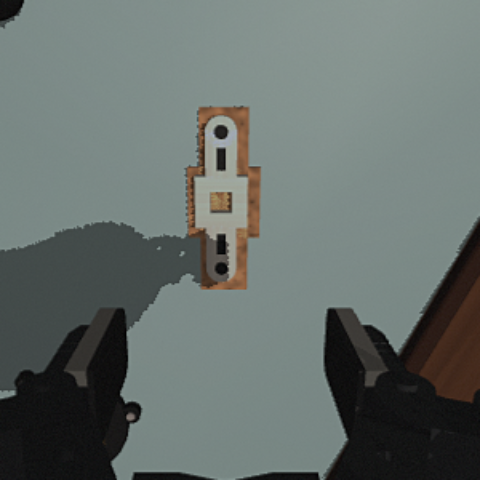

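The crank lies centred along its pad (boss at (220,202), pad square around it). On to the washer: view it with the tool near yaw 1.70, where I expect the ears to lie.

```bash
python3 -c "
from h import *
plan(.615,-.262,.14,1.70)"
```

```text
turn z share 0.1793 rows>=2.3; shift [-0.9072 -0.2069  0.077 ] rows>=6.7
turn z share -1.8207 rows>=22.9; shift [0.9072 0.2069 0.077 ] rows>=6.7
turn z share -1.8207 rows>=22.9; shift [0.9072 0.2069 0.077 ] rows>=6.7
t 18.4667 p [0.6415 0.0159 0.1631] yaw 1.9816477015645473 tilt [ 0.0032 -0.     -1.    ] j7 0.0025155141029090753 F [-0.282  -0.1102 -0.3909] open 0.06005964345677894
```

Call:
apply_moves:
  steps: "0 0 0 0 0 0.06 0.75; 0 0 0 0 0 0.06 0.75; 0 0 0 0 0 0.06 0.75; -0.113 -0.026 0 0 0 0 0.75; -0.113 -0.026 0 0 0 0 0.75; -0.113 -0.026 0 0 0 0 0.75; -0.113 -0.026 0 0 0 0 0.75; -0.113 -0.026 0.02 0 0 0 0.75; -0.113 -0.026 0.02 0 0 0 0.75; -0.113 -0.026 0.02 0 0 0 0.75; -0.113 -0.026 0.017 0 0 0 0.75; 0 0 0 0 0 0 0.75"

```text
time_s: 19.47
ee_pos: [0.6094, -0.271, 0.1346]
tool_rot: [-2.085, -2.347, 0.011]
contact_force: [-1.7, -1.7, -0.7]
opening: 0.0641
gripper_force: 0.0
```

Call:
apply_moves:
  steps: "0 0 0 0 0 0 0.75; 0 0 0 0 0 0 0.75; 0 0 0 0 0 0 0.75"

```text
time_s: 19.72
ee_pos: [0.6137, -0.2593, 0.1375]
tool_rot: [-2.071, -2.36, -0.001]
contact_force: [0.0, 0.4, 0.6]
opening: 0.0639
gripper_force: 0.0
```

```bash
python3 - <<'E'
from h import *
c=cam("wrist");im=snapshot("wrist");cv2.imwrite("pics/w11f.png",im);np.savez("w11.npz",K=c[0],R=c[1],t=c[2])
u,v=proj(c,(.605,-.188,.044)).astype(int);u0,v0=max(0,u-75),max(0,v-65);print(u,v,u0,v0)
cv2.imwrite('pics/w11.png',cv2.resize(im[v0:v0+130,u0:u0+150],None,fx=4,fy=4,interpolation=cv2.INTER_CUBIC))
plan(.606,-.188,.1,1.70)
E
```

```text
281 113 206 48
turn z share 0.0009 rows>=0.0; shift [0.2388 0.0044 0.1259] rows>=1.9
turn z share -1.9991 rows>=25.1; shift [-0.2388 -0.0044  0.1259] rows>=1.9
turn z share -1.9991 rows>=25.1; shift [-0.2388 -0.0044  0.1259] rows>=1.9
t 19.7667 p [ 0.6139 -0.2592  0.1378] yaw 1.7014801642808834 tilt [-0.0003  0.001  -1.    ] j7 0.1871636793573545 F [ 0.2473 -0.2944  0.6818] open 0.06407125069352072
```

View pics/w11.png

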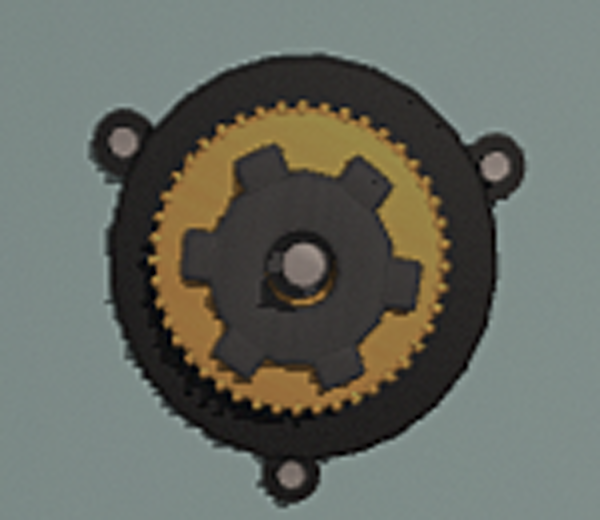

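Ears at (258,165), (368,180), (408,284), (342,368), (238,360), (195,257); gear rim spans x 150–452 and y 100–413.

```bash
python3 - <<'E'
from h import *
b=tuple(np.load("w11.npz")[k] for k in "KRt");Z=lambda u,v:(206+(u+.5)/4-.5,48+(v+.5)/4-.5)
P=np.array([onz(b,Z(*q),.044)[:2] for q in [(258,165),(368,180),(408,284),(342,368),(238,360),(195,257)]])
m=P.mean(0);d=P-m;print("washer",m,np.linalg.norm(d,axis=1),np.degrees(np.arctan2(d[:,1],d[:,0]))%60)
t=[onz(b,Z(*q),.044) for q in [(183,256),(422,285)]];print("tips",np.linalg.norm(t[0]-t[1]),(t[0]+t[1])/2)
G=np.array([onz(b,Z(*q),.036)[:2] for q in [(150,257),(452,257),(301,100),(301,413)]]);print("gear",G.mean(0),np.linalg.norm(G[0]-G[1]),np.linalg.norm(G[2]-G[3]),"pair mids",(G[0]+G[1])/2,(G[2]+G[3])/2)
plan(*m,.09,1.572)
E
```

```text
washer [ 0.6043 -0.1891] [0.0213 0.0213 0.0213 0.0207 0.0216 0.0212] [0.7882 0.0012 0.4725 0.8828 1.0841 0.6492]
tips 0.04772845552404614 [ 0.6046 -0.1891  0.044 ]
gear [ 0.604 -0.187] 0.06156364988047197 0.061107211627865206 pair mids [ 0.6039 -0.1865] [ 0.604  -0.1874]
turn z share 0.0824 rows>=1.0; shift [ 0.2337 -0.0316  0.1593] rows>=2.0
turn z share -1.9176 rows>=24.1; shift [-0.2337  0.0316  0.1593] rows>=2.0
turn z share -1.9176 rows>=24.1; shift [-0.2337  0.0316  0.1593] rows>=2.0
t 19.7667 p [ 0.6139 -0.2592  0.1378] yaw 1.7014801642808834 tilt [-0.0003  0.001  -1.    ] j7 0.1871636793573545 F [ 0.2473 -0.2944  0.6818] open 0.06407125069352072
```

Call:
apply_moves:
  steps: "0 0 0 0 0 0.076 0.75; 0.078 -0.0105 0 0 0 0 0.75; 0.078 -0.0105 0 0 0 0 0.75; 0.078 -0.0105 0 0 0 0 0.75; 0 0 0.1 0 0 0 0.75; 0 0 0.12 0 0 0 0.75; 0 0 0.1 0 0 0 0.75; 0 0 0.05 0 0 0 0.75; 0 0 0 0 0 0 0.75; 0 0 0 0 0 0 0.75"

```text
time_s: 20.6
ee_pos: [0.6035, -0.1897, 0.0268]
tool_rot: [-2.209, -2.232, 0.0]
contact_force: [0.1, 0.5, 0.0]
opening: 0.0642
gripper_force: 0.0
```

```bash
python3 -c "
from h import *
plan(.6043,-.1891,.017,1.582)"
```

```text
turn z share -0.0003 rows>=0.0; shift [0.0019 0.0026 0.0328] rows>=0.2
turn z share 1.9997 rows>=25.1; shift [-0.0019 -0.0026  0.0328] rows>=0.2
turn z share 1.9997 rows>=25.1; shift [-0.0019 -0.0026  0.0328] rows>=0.2
t 20.6 p [ 0.6035 -0.1897  0.0268] yaw 1.5815688742486413 tilt [-0.0011  0.0007 -1.    ] j7 -0.08750666863013598 F [0.142  0.4641 0.0321] open 0.06421414530846747
```

Call:
apply_moves:
  steps: "0.002 0.002 0.02 0 0 0 0.7; 0 0 0.012 0 0 0 0.66; 0 0 0 0 0 0 0.64; 0 0 0 0 0 0 0.64; 0 0 0 0 0 0 0.64"

```text
time_s: 21.02
ee_pos: [0.6045, -0.1906, 0.018]
tool_rot: [2.211, 2.231, 0.001]
contact_force: [0.1, -0.4, -0.3]
opening: 0.0548
gripper_force: 0.0
```

Call:
apply_moves:
  steps: "0 0 0.006 0 0 0 0.6; 0 0 0 0 0 0 0.5; 0 0 0 0 0 0 0.3; 0 0 0 0 0 0 0.2; 0 0 0 0 0 0 0.2; 0 0 0 0 0 0 0.2"
  force: 35

```text
time_s: 21.52
ee_pos: [0.6044, -0.1906, 0.0163]
tool_rot: [2.211, 2.231, 0.0]
contact_force: [-2.1, -0.6, 6.0]
opening: 0.0444
gripper_force: 34.8
```

Call:
apply_moves:
  steps: "0 0 -0.01 0 0 0 0.2; 0 0 -0.02 0 0 0 0.2; 0 0 -0.04 0 0 0 0.2; 0 0 -0.04 0 0 0 0.2; 0 0 0 0 0 0 0.2; 0 0 0 0 0 0 0.2; 0 0 0 0 0 0 0.2"

```text
time_s: 22.1
ee_pos: [0.6041, -0.1905, 0.0488]
tool_rot: [2.211, 2.231, 0.0]
contact_force: [0.5, -0.3, -0.9]
opening: 0.0447
gripper_force: 35.7
```

```bash
python3 - <<'E'
from h import *
c=cam("wrist");im=snapshot("wrist");cv2.imwrite("pics/w12f.png",im)
h=cv2.cvtColor(im,cv2.COLOR_BGR2HSV).astype(int);print(readout.state()["opening"],readout.state()["gripper_force"])
br=(h[...,0]>8)&(h[...,0]<28)&(h[...,1]>110)&(h[...,2]>70)
for a,uv,mm in blobs(br,80): ys,xs=np.nonzero(mm);print(a,uv,xs.min(),xs.max(),ys.min(),ys.max())
print(proj(c,(.604,-.187,.036)),proj(c,(.6044,-.1906,.076)))
m=h[100:330,230:330,2]
for v in range(150,300,10): print(v,im[v,235:330:6].mean(1).astype(int))
plan(.506,-.3005,.1,1.582)
E
```

```text
0.044605999958130214 35.716018080711365
3758 [280.7693 210.7975] 230 331 179 249
242 [279.1942 262.6116] 268 293 251 270
109 [162.9541 367.6972] 154 170 360 375
[280.8887 230.4513] [281.7057 266.1712]
150 [137 138 138 138 137 139 138 138 139 138 138 138 138 138 138 139]
160 [137 137 138 107  27  33  33  33  33  38  36  36   4 142 138 138]
170 [138  15  31  33  33  34  35  34  34  30  32  34  36  33  33  74]
180 [29 27 32 31 32 31 33 39 62 57 33 32 34 31 34 32]
190 [ 26  26  22  90 117 113 114 112 112 113 115 104  52  29  29  28]
200 [ 29  56 111 112 111 112 113 114 111 112 114 112 112 113  40  28]
210 [115 112 110 112 111 109 113 114 114 111 111 112 112 111 112  52]
220 [111 111  63  68  28  50  58  55  51  60  20  38  91 113 108 113]
230 [109 112  61  58  57  56  55  59  62  65  57  58  58  39 108 109]
240 [ 60  60  64  54  58  60  56  56  56  56  56  57  58  59 111 103]
250 [29 30 54 57 56 60 54 45 74 52 55 55 58 60 25 25]
260 [ 30  34  32  59  61  58  62 114 118  65  33  55  55  57  28  34]
270 [21 33 34 31 32 33 19 50 44 25 33 33 36 33 33 33]
280 [ 6 74 77 31 31 33 33 33 33 33 34 30 34 70 74 66]
290 [ 23  73  73  29  33  33  32  34  31  30  32  32  30 134 134 146]
turn z share -0.0015 rows>=0.0; shift [-0.3631 -0.3303 -0.1719] rows>=3.7
turn z share 1.9985 rows>=25.1; shift [ 0.3631  0.3303 -0.1719] rows>=3.7
turn z share 1.9985 rows>=25.1; shift [ 0.3631  0.3303 -0.1719] rows>=3.7
t 22.15 p [ 0.6039 -0.1905  0.0484] yaw 1.579640015069516 tilt [-0.0004 -0.     -1.    ] j7 -0.0753963692113512 F [-0.162  -0.1686 -0.2448] open 0.044605999958130214
```

The washer is up with the fingers and the gear remains (brass blob still centred at its place). On to the washer pad.

Call:
apply_moves:
  steps: "0 0 -0.07 0 0 0 0.2; 0 0 -0.08 0 0 0 0.2; -0.06 -0.055 -0.02 0 0 0 0.2; -0.073 -0.066 0 0 0 0 0.2; -0.073 -0.066 0 0 0 0 0.2; -0.073 -0.066 0 0 0 0 0.2; -0.06 -0.055 0 0 0 0 0.2; -0.024 -0.022 0 0 0 0 0.2; 0 0 0 0 0 0 0.2; 0 0 0 0 0 0 0.2; 0 0 0 0 0 0 0.2"

```text
time_s: 23.07
ee_pos: [0.5074, -0.2986, 0.0995]
tool_rot: [-2.209, -2.233, -0.002]
contact_force: [0.9, 0.5, 0.1]
opening: 0.0447
gripper_force: 35.9
```

```bash
python3 -c "
from h import *
plan(.506,-.3005,-.0155,1.582)"
```

```text
turn z share -0.0003 rows>=0.0; shift [-0.0063 -0.0048  0.3834] rows>=2.8
turn z share 1.9997 rows>=25.1; shift [0.0063 0.0048 0.3834] rows>=2.8
turn z share 1.9997 rows>=25.1; shift [0.0063 0.0048 0.3834] rows>=2.8
t 23.0667 p [ 0.5074 -0.2986  0.0995] yaw 1.5815102568465755 tilt [ 0.0009  0.0011 -1.    ] j7 0.16110728821326936 F [0.8559 0.4804 0.1477] open 0.044666937744175614
```

Call:
apply_moves:
  steps: "-0.005 -0.004 0.08 0 0 0 0.2; 0 0 0.1 0 0 0 0.2; 0 0 0.1 0 0 0 0.2; 0 0 0.06 0 0 0 0.2; 0 0 0.02 0 0 0 0.2; 0 0 0 0 0 0 0.2; 0 0 0 0 0 0 0.2"

```text
time_s: 23.65
ee_pos: [0.5061, -0.3008, -0.0079]
tool_rot: [2.209, 2.233, 0.001]
contact_force: [-0.5, -0.1, 0.1]
opening: 0.0449
gripper_force: 35.9
```

Call:
apply_moves:
  steps: "0 0 0.004 0 0 0 0.2; 0 0 0.003 0 0 0 0.2; 0 0 0 0 0 0 0.2; 0 0 0 0 0 0 0.2"

```text
time_s: 23.98
ee_pos: [0.5053, -0.302, -0.0098]
tool_rot: [2.211, 2.23, 0.0]
contact_force: [0.7, 0.5, 0.3]
opening: 0.0445
gripper_force: 35.9
```

Call:
apply_moves:
  steps: "0 0 0.004 0 0 0 0.2; 0 0 0.004 0 0 0 0.2; 0 0 0.003 0 0 0 0.2; 0 0 0 0 0 0 0.2; 0 0 0 0 0 0 0.2"

```text
time_s: 24.4
ee_pos: [0.5048, -0.3017, -0.0139]
tool_rot: [-2.211, -2.231, 0.0]
contact_force: [-1.0, -0.1, -1.1]
opening: 0.0447
gripper_force: 35.9
```

Call:
apply_moves:
  steps: "0 0 0.003 0 0 0 0.2; 0 0 0.003 0 0 0 0.2; 0 0 0 0 0 0 0.2; 0 0 0 0 0 0 0.2"

```text
time_s: 24.73
ee_pos: [0.505, -0.3017, -0.0156]
tool_rot: [2.211, 2.231, 0.0]
contact_force: [-0.4, -0.4, 0.4]
opening: 0.0445
gripper_force: 36.1
```

Call:
apply_moves:
  steps: "0 0 0.003 0 0 0 0.2; 0 0 0 0 0 0 0.2; 0 0 0 0 0 0 0.2"

```text
time_s: 24.98
ee_pos: [0.505, -0.3017, -0.0158]
tool_rot: [2.211, 2.231, -0.0]
contact_force: [-2.4, 1.1, 8.8]
opening: 0.0445
gripper_force: 38.5
```

Touching (9 N). Open and rise.

Call:
apply_moves:
  steps: "0 0 0 0 0 0 0.58; 0 0 0 0 0 0 0.62; 0 0 0 0 0 0 0.66; 0 0 0 0 0 0 0.7; 0 0 -0.03 0 0 0 0.75; 0 0 -0.08 0 0 0 0.8; 0 0 -0.12 0 0 0 0.9; 0 0 -0.12 0 0 0 1; 0 0 -0.12 0 0 0 1; 0 0 -0.06 0 0 0 1; 0 0 0 0 0 0 1; 0 0 0 0 0 0 1"

```text
time_s: 25.98
ee_pos: [0.5054, -0.3021, 0.144]
tool_rot: [2.21, 2.229, 0.001]
contact_force: [0.5, -0.4, -0.6]
opening: 0.0856
gripper_force: 0.0
```

```bash
python3 - <<'E'
from h import *
c=cam("wrist");im=snapshot("wrist");cv2.imwrite("pics/w13f.png",im);print(proj(c,(.505,-.3015,.012)))
k=cork(im)
for a,uv,mm in blobs(k,100): ys,xs=np.nonzero(mm);print(a,uv,xs.min(),xs.max(),ys.min(),ys.max())
u,v=proj(c,(.505,-.3015,.012)).astype(int)
g=cv2.cvtColor(im,cv2.COLOR_BGR2HSV).astype(int);d=(g[...,2]<85);yy,xx=np.mgrid[:420,:560];near=np.hypot(xx-u,yy-v)<50
for a,uv,mm in blobs(d&near,100): ys,xs=np.nonzero(mm);print('dark',a,uv,onz(c,uv,.012),xs.min(),xs.max(),ys.min(),ys.max())
print('pad px',proj(c,(.506,-.3005,.004)))
plan(.613,-.26,.14,1.582)
E
```

```text
[280.2358 190.062 ]
1779 [416.208   65.9607] 367 443 16 99
163 [300.3865 172.9264] 294 306 162 185
119 [279.7563 187.9412] 274 286 182 194
260 [301.0269 201.1462] 286 313 186 218
131 [271.3817 208.4885] 260 286 194 215
dark 1400 [279.7857 187.5064] [ 0.5045 -0.299   0.012 ] 255 304 165 210
dark 509 [282.2986 232.0923] [ 0.5075 -0.3451  0.012 ] 247 308 222 239
pad px [281.2424 187.2445]
turn z share -0.0016 rows>=0.0; shift [0.1352 0.363  0.0089] rows>=2.8
turn z share 1.9984 rows>=25.1; shift [-0.1352 -0.363   0.0089] rows>=2.8
turn z share 1.9984 rows>=25.1; shift [-0.1352 -0.363   0.0089] rows>=2.8
t 26.0333 p [ 0.5046 -0.3018  0.1427] yaw 1.5795338060937159 tilt [ 0.     -0.0003 -1.    ] j7 0.19255010616165433 F [-0.0473  0.2926 -0.4533] open 0.0856831943134497
```

Washer sits on its pad (dark blob (280,187.5), cork in the bore (280,188), pad centre predicted (281,187)). Now the gear.

Call:
apply_moves:
  steps: "0.033 0.09 0 0 0 0 1; 0.034 0.091 0 0 0 0 1; 0.034 0.091 0 0 0 0 1; 0.034 0.091 0 0 0 0 1; 0 0 0 0 0 0 1; 0 0 0 0 0 0 1; 0 0 0 0 0 0 1"

```text
time_s: 26.62
ee_pos: [0.6122, -0.2602, 0.1408]
tool_rot: [-2.209, -2.23, 0.003]
contact_force: [-0.8, 0.4, -0.1]
opening: 0.0851
gripper_force: 0.0
```

```bash
python3 - <<'E'
from h import *
c=cam("wrist");im=snapshot("wrist");cv2.imwrite("pics/w14f.png",im)
h=cv2.cvtColor(im,cv2.COLOR_BGR2HSV).astype(int)
br=((h[...,0]>8)&(h[...,0]<28)&(h[...,1]>110)&(h[...,2]>70))
u=proj(c,(.604,-.187,.036));yy,xx=np.mgrid[:420,:560];br&=np.hypot(xx-u[0],yy-u[1])<60
for a,uv,mm in blobs(br,500):
    cs=max(cv2.findContours(mm.astype(np.uint8),0,1)[0],key=cv2.contourArea)
    w=np.array([onz(c,p,.036)[:2] for p in cv2.convexHull(cs)[:,0]],np.float32)*1000
    print(a,uv,cv2.minEnclosingCircle(w),cv2.fitEllipse(w))
plan(.604,-.187,.01,1.58)
E
```

```text
4110 [272.0331 111.3917] ((603.7797241210938, -187.52200317382812), 30.919933319091797) ((603.7861328125, -187.65432739257812), (60.96435546875, 61.53524398803711), 81.04064178466797)
turn z share -0.0006 rows>=0.0; shift [ 0.2464 -0.0242  0.4375] rows>=3.6
turn z share 1.9994 rows>=25.1; shift [-0.2464  0.0242  0.4375] rows>=3.6
turn z share 1.9994 rows>=25.1; shift [-0.2464  0.0242  0.4375] rows>=3.6
t 26.6667 p [ 0.6119 -0.2609  0.1412] yaw 1.5790245696237268 tilt [-0.0027  0.0001 -1.    ] j7 0.08079056749332875 F [-1.2964  0.1716 -0.0751] open 0.08527095336233755
```

Gear at (0.6038,−0.1876), radius 30.9 mm, as expected.

Call:
apply_moves:
  steps: "0.081 -0.008 0 0 0 0 1; 0.082 -0.008 0 0 0 0 1; 0.082 -0.008 0 0 0 0 1; 0 0 0.1 0 0 0 1; 0 0 0.12 0 0 0 1; 0 0 0.12 0 0 0 1; 0 0 0.06 0 0 0 1; 0 0 0.03 0 0 0 1; 0 0 0 0 0 0 1; 0 0 0 0 0 0 1"

```text
time_s: 27.5
ee_pos: [0.6055, -0.1874, 0.0141]
tool_rot: [2.212, 2.23, -0.0]
contact_force: [-0.4, 0.4, -0.0]
opening: 0.0854
gripper_force: 0.0
```

```bash
python3 -c "
from h import *
plan(.6038,-.1876,.003,1.58)"
```

```text
turn z share -0.0007 rows>=0.0; shift [-0.0006 -0.0058  0.037 ] rows>=0.3
turn z share 1.9993 rows>=25.1; shift [0.0006 0.0058 0.037 ] rows>=0.3
turn z share 1.9993 rows>=25.1; shift [0.0006 0.0058 0.037 ] rows>=0.3
t 27.5 p [ 0.6055 -0.1874  0.0141] yaw 1.5789003525251781 tilt [ 0.0001 -0.0002 -1.    ] j7 -0.11207022923786616 F [-0.4431  0.3986 -0.0044] open 0.08537980412005716
```

Call:
apply_moves:
  steps: "0 -0.004 0.015 0 0 0 1; 0 0 0.012 0 0 0 0.9; 0 0 0.008 0 0 0 0.85; 0 0 0 0 0 0 0.8; 0 0 0 0 0 0 0.8"
  force: 50

```text
time_s: 27.92
ee_pos: [0.6045, -0.1868, 0.0033]
tool_rot: [2.211, 2.231, 0.0]
contact_force: [-0.1, -0.3, -0.8]
opening: 0.0685
gripper_force: 0.0
```

Call:
apply_moves:
  steps: "0 0 0.003 0 0 0 0.7; 0 0 0 0 0 0 0.6; 0 0 0 0 0 0 0.4; 0 0 0 0 0 0 0.4; 0 0 0 0 0 0 0.4; 0 0 0 0 0 0 0.4"

```text
time_s: 28.42
ee_pos: [0.6047, -0.1868, 0.0028]
tool_rot: [2.211, 2.231, 0.0]
contact_force: [-1.5, 0.2, 6.2]
opening: 0.0566
gripper_force: 52.7
```

Call:
apply_moves:
  steps: "0 0 -0.01 0 0 0 0.4; 0 0 -0.03 0 0 0 0.4; 0 0 -0.06 0 0 0 0.4; 0 0 -0.06 0 0 0 0.4; 0 0 -0.08 0 0 0 0.4; 0 0 -0.08 0 0 0 0.4; 0 0 0 0 0 0 0.4; 0 0 0 0 0 0 0.4"

```text
time_s: 29.08
ee_pos: [0.6054, -0.187, 0.1]
tool_rot: [2.21, 2.229, 0.002]
contact_force: [-0.0, 0.2, -0.8]
opening: 0.0563
gripper_force: 53.5
```

```bash
python3 - <<'E'
from h import *
c=cam("wrist");im=snapshot("wrist");cv2.imwrite("pics/w15f.png",im)
h=cv2.cvtColor(im,cv2.COLOR_BGR2HSV).astype(int)
br=((h[...,0]>8)&(h[...,0]<28)&(h[...,1]>110)&(h[...,2]>70))
for a,uv,mm in blobs(br,300): ys,xs=np.nonzero(mm);print(a,uv,xs.min(),xs.max(),ys.min(),ys.max())
s,p,R=pose();print(proj(c,p+[0,0,.033]))
plan(.5093,.2932,.1,1.58)
E
```

```text
541 [360.1294   7.5693] 340 387 0 21
12685 [283.2647 277.4912] 220 349 205 362
[279.3269 270.231 ]
turn z share -0.0002 rows>=0.0; shift [ 1.6033 -0.3023 -0.0046] rows>=11.7
turn z share 1.9998 rows>=25.1; shift [-1.6033  0.3023 -0.0046] rows>=11.7
turn z share 1.9998 rows>=25.1; shift [-1.6033  0.3023 -0.0046] rows>=11.7
t 29.1333 p [ 0.6044 -0.1869  0.0986] yaw 1.5796155330409292 tilt [ 0.0007 -0.0003 -1.    ] j7 -0.05980986988747 F [ 0.2445 -0.0984 -1.6492] open 0.056665474378579016
```

Gear is in the fingers (blob (283,277)) and clear of the shaft. Carry it to its pad.

Call:
apply_moves:
  steps: "0.06 -0.011 0 0 0 0 0.4; 0.1 -0.019 0 0 0 0 0.4; 0.105 -0.02 0 0 0 0 0.4; 0.105 -0.02 0 0 0 0 0.4; 0.105 -0.02 0 0 0 0 0.4; 0.105 -0.02 0 0 0 0 0.4; 0.105 -0.02 0 0 0 0 0.4; 0.105 -0.02 0 0 0 0 0.4; 0.105 -0.02 0 0 0 0 0.4; 0.105 -0.02 0 0 0 0 0.4; 0.105 -0.02 0 0 0 0 0.4; 0.105 -0.02 0 0 0 0 0.4"

```text
time_s: 30.13
ee_pos: [0.5308, 0.1766, 0.097]
tool_rot: [-2.211, -2.231, 0.003]
contact_force: [-0.0, 0.1, -1.2]
opening: 0.0566
gripper_force: 53.5
```

Call:
apply_moves:
  steps: "0.105 -0.02 0 0 0 0 0.4; 0.1 -0.019 0 0 0 0 0.4; 0.1 -0.019 0 0 0 0 0.4; 0.06 -0.011 0 0 0 0 0.4; 0.03 -0.006 0 0 0 0 0.4; 0 0 0 0 0 0 0.4; 0 0 0 0 0 0 0.4; 0 0 0 0 0 0 0.4"

```text
time_s: 30.8
ee_pos: [0.5091, 0.2915, 0.0976]
tool_rot: [2.213, 2.228, -0.003]
contact_force: [0.6, -0.3, -1.6]
opening: 0.0565
gripper_force: 53.5
```

```bash
python3 -c "
from h import *
plan(.5093,.2932,-.0172,1.58)"
```

```text
turn z share -0.0015 rows>=0.0; shift [0.0058 0.0007 0.3826] rows>=2.8
turn z share 1.9985 rows>=25.1; shift [-0.0058 -0.0007  0.3826] rows>=2.8
turn z share 1.9985 rows>=25.1; shift [-0.0058 -0.0007  0.3826] rows>=2.8
t 30.8 p [0.5091 0.2915 0.0976] yaw 1.5776101214422762 tilt [-0.0005 -0.0019 -1.    ] j7 -0.8881600991924914 F [ 0.5727 -0.3005 -1.6107] open 0.05652418587745377
```

Call:
apply_moves:
  steps: "0.004 0 0.08 0 0 0 0.4; 0 0 0.1 0 0 0 0.4; 0 0 0.1 0 0 0 0.4; 0 0 0.06 0 0 0 0.4; 0 0 0.02 0 0 0 0.4; 0 0 0.005 0 0 0 0.4; 0 0 0 0 0 0 0.4; 0 0 0 0 0 0 0.4; 0 0 0 0 0 0 0.4"

```text
time_s: 31.55
ee_pos: [0.5095, 0.2953, -0.01]
tool_rot: [2.212, 2.23, 0.003]
contact_force: [0.4, 0.5, -1.7]
opening: 0.0562
gripper_force: 53.6
```

Call:
apply_moves:
  steps: "0 0 0.004 0 0 0 0.4; 0 0 0.004 0 0 0 0.4; 0 0 0 0 0 0 0.4; 0 0 0 0 0 0 0.4"

```text
time_s: 31.88
ee_pos: [0.5086, 0.2951, -0.0137]
tool_rot: [2.211, 2.231, 0.0]
contact_force: [-0.1, 0.3, -2.2]
opening: 0.0568
gripper_force: 53.6
```

Call:
apply_moves:
  steps: "0 0 0.004 0 0 0 0.4; 0 0 0.003 0 0 0 0.4; 0 0 0.002 0 0 0 0.4; 0 0 0 0 0 0 0.4; 0 0 0 0 0 0 0.4"

```text
time_s: 32.3
ee_pos: [0.5085, 0.295, -0.0166]
tool_rot: [-2.211, -2.231, 0.0]
contact_force: [-0.5, -0.5, -1.2]
opening: 0.0564
gripper_force: 53.6
```

Call:
apply_moves:
  steps: "0 0 0.003 0 0 0 0.4; 0 0 0.002 0 0 0 0.4; 0 0 0 0 0 0 0.4; 0 0 0 0 0 0 0.4"

```text
time_s: 32.63
ee_pos: [0.5087, 0.2952, -0.0172]
tool_rot: [2.211, 2.231, 0.001]
contact_force: [-2.7, -1.1, 8.5]
opening: 0.0564
gripper_force: 54.6
```

Touching (8 N). Open fully and rise.

Call:
apply_moves:
  steps: "0 0 0 0 0 0 0.8; 0 0 0 0 0 0 0.9; 0 0 0 0 0 0 1; 0 0 0 0 0 0 1; 0 0 0 0 0 0 1; 0 0 -0.03 0 0 0 1; 0 0 -0.08 0 0 0 1; 0 0 -0.12 0 0 0 1; 0 0 -0.12 0 0 0 1; 0 0 -0.12 0 0 0 1; 0 0 -0.12 0 0 0 1; 0 0 -0.05 0 0 0 1"

```text
time_s: 33.63
ee_pos: [0.5098, 0.2964, 0.1797]
tool_rot: [2.211, 2.231, 0.01]
contact_force: [1.2, 1.2, -0.3]
opening: 0.0852
gripper_force: 0.0
```

Call:
apply_moves:
  steps: "-0.1 0.03 -0.05 0 0 0 1; -0.1 0.03 -0.05 0 0 0 1; -0.1 0.03 -0.05 0 0 0 1; 0 0 0 0 0 0 1; 0 0 0 0 0 0 1"

```text
time_s: 34.05
ee_pos: [0.5374, 0.2032, 0.2204]
tool_rot: [2.215, 2.226, 0.002]
contact_force: [-0.1, 0.5, -1.3]
opening: 0.0853
gripper_force: 0.0
```

```bash
python3 - <<'E'
from h import *
im=snapshot("wrist");sd=snapshot("side");c=cam("wrist");print(proj(c,(.5093,.2932,.016)),readout.state()["time_s"],readout.state()["opening"])
cv2.imwrite("pics/fin.png",np.vstack([cv2.resize(im[:, :],(480,360))[:280],cv2.resize(sd[110:380,60:440],(480,318))]))
E
```

```text
[257.7736  99.3928] 34.15 0.08529087523776377
```

View pics/fin.png

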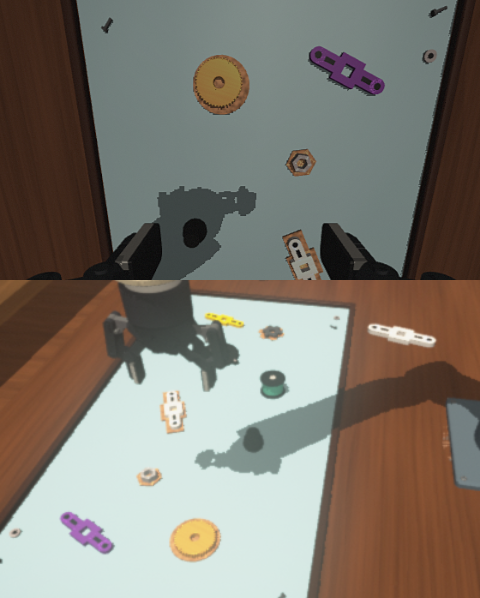

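Final view: the gear at (220,83), nut at (300,162), crank on its pad and washer at (271,332) all lie on their pads. The gear is ~3 mm off the predicted centre, the spool and grip are standing, and the gripper is clear.

```bash
python3 -c "
from workcell import job
print(job.hand_in())"
```

```text
the job is handed in; nothing more can be done
None
```

The nut, crank arm, washer and gear each lie flat, let go, near the middle of their own pads (about 3 mm off at most by my camera measurements). The spool and grip are still standing, and I handed the job in at about 34 s; no verdict came back.

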